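# Make up two gauge calibration kits

## Robot

A 6-joint arm with a two-finger parallel gripper is mounted at the origin on the work surface. World frame = base frame: x ahead of the robot, y to its left, z up, the work surface at z = 0. Lengths are in mm, angles in rad, forces in N, time in s.
With the tool pointing down it reaches from about 300 to 775 mm from the base axis. Payload 14.6 kg.
Tool frame: the origin (TCP) lies at the very end of the fingers, on their centre line; the grasp point (between the pads) lies 19 mm behind it; z points along the fingers, y is the line along which they close (so a half turn about z gives the same grasp; the last joint's range is limited). The gripper opens to 94 mm and grips with 3 to 60 N. Pads are 16 mm wide; open, the fingers measure 119 mm over their backs; the gripper's body (75 mm by 177 mm) begins 78 mm behind the grasp point.
Start: joints at [1.264, 0.3, 1.521, -0, 1.321, -0.067], TCP at [130.628, 534.252, 205.446] pointing down, gripper open.
Joint ranges: [-3.03, 3.03], [-0.79, 2.21], [0.23, 2.52], [-1.04, 4.18], [0, 3.07], [-2.55, 2.55]. Speed limits (rad/s): [2.22, 2.22, 2.57, 3.14, 3.14, 3.14].

## Interface

Orientations are given as [roll, pitch, yaw] about the fixed x, y, z axes, in that order (R = Rz(yaw) Ry(pitch) Rx(roll)).
In Python, from cell import manip gives the robot as it stands. The module is installed in compiled form; this text tells all that it offers.
- The arm moves only by the shell command python3 -m inch 'ROWS' [FORCE]. ROWS is JSON, a list of rows, each an object of numbers: "gripper": the opening, from 0 (shut) to 1 (fully open); "dx", "dy", "dz": the shift along the world's x, y, z in m; "wx", "wy", "wz": the turn, a rotation vector about the world's x, y, z in degrees. A call has exactly 5 rows; each row is the pose to reach, as a shift and turn from the pose commanded when the call began; what a row does not reach only later rows make up. A row lasts 1/12 s, in which the tool goes at most 41.7 mm and 7.16 degrees, less where a joint would pass 70% of its speed; a pose out of reach is approached as far as the arm can. A call with a gripper value outside its range is refused whole. The fingers move at their own pace and stop on an object; FORCE is the grip in N (left out, the last holds). Time passes only in rows, so rows that repeat a pose let the fingers close, or fill a call up. It gives the time, the measured TCP pose, the force, the opening and the grip force at its end, in the units of the state.
- manip.read_state(): the state, without advancing time (a new reading comes with each control period).
- manip.camera(name): name is "scene" or "side" or "wrist"; returns the picture (384x512x3 uint8, blue, green, red); there is no depth.
- manip.camera_info(name): a dict with "camera_matrix" (3x3 intrinsics, pixels), "R" (3x3) and "t" (3): a world point X has camera coordinates R X + t; the wrist camera has in their place "tool_from_camera" (4x4, takes a point from camera to tool coordinates, whose origin is the TCP and whose axes are the flange's). Camera axes: x right, y down, z forward; pixel columns grow to the right and rows downward; lengths in mm; the calibration is good to about 2 mm. The wrist camera is an equidistant fisheye: a pixel r from the principal point sees the ray r / f radians off the axis. A picture is of the moment at which its call begins: read the wrist's pose just before it. camera_info takes no time and is no camera call.
- manip.sign_off(): hands the job in; it is judged then, once.
The state is a dict: "clock": time; "joints": joint angles; "qd": joint speeds; "effort": joint torques, N m; "eef_pos": TCP position; "eef_rot": TCP orientation; "wrist_force": force on the tool from outside, world axes, zero at the start; "moment": the same for the moment, N m; "finger_gap": finger opening in mm; "finger_force": force on a finger pad.
Only numpy, scipy, OpenCV 4.12 (cv2) and the standard library are available. Lean on these libraries where they do the work, as an engineer would, in place of code of your own. Each camera call takes 0.05 s, during which the arm holds its last target. There are 200 camera calls.

## Task

Make up the two calibration kits from the stock in the middle of the bench: the white-dialled gauge, the brass adaptor and the needle valve go in the blue tray, the black-dialled gauge and the plain steel adaptor in the yellow tray. In each tray lay the gauge flat, face up, in the larger foam-floored bay and stand the fittings upright in the smaller bay; do not drop the gauges. Leave the red-dialled gauge and the orange-capped plug where they are.

Things in the scene. Friction and masses are not known exactly. Their poses are not given: they have to be found in the camera images.
- gauge_white: pressure gauge lying on its back, white dial facing up; steel case 52 mm across and 32 mm deep, brass stem at its lower side reaching to 50 mm from the case centre (stem 13 mm thick, its axis 14 mm above the underside). Origin: centre of the case's underside. z up out of the dial, stem along -x. 0.16 kg
- gauge_black: pressure gauge lying on its back, black dial facing up; steel case 52 mm across and 32 mm deep, brass stem at its lower side reaching to 50 mm from the case centre (stem 13 mm thick, its axis 14 mm above the underside). Origin: centre of the case's underside. z up out of the dial, stem along -x. 0.16 kg
- gauge_red: pressure gauge lying on its back, red dial facing up; steel case 52 mm across and 32 mm deep, brass stem at its lower side reaching to 50 mm from the case centre (stem 13 mm thick, its axis 14 mm above the underside). Origin: centre of the case's underside. z up out of the dial, stem along -x. 0.16 kg Stays in stock.
- adaptor_brass: Brass pipe adaptor standing upright: round foot 36 mm across and 20 mm high, then a hexagon 36 mm across flats from 20 to 38 mm, then a thread 20 mm across up to 54 mm. Origin: centre of the underside, z up. 0.20 kg
- adaptor_steel: Plain steel pipe adaptor standing upright: round foot 36 mm across and 20 mm high, then a hexagon 36 mm across flats from 20 to 38 mm, then a thread 20 mm across up to 54 mm. Origin: centre of the underside, z up. 0.20 kg
- plug_orange: Steel blanking plug shaped like the adaptors, standing upright: round foot 36 mm across and 20 mm high, then a hexagon 36 mm across flats from 20 to 38 mm, then an orange cap 28 mm across up to 56 mm. Origin: centre of the underside, z up. 0.20 kg Stays in stock.
- needle_valve: needle valve standing upright: steel block 34 x 34 mm, 30 mm high, with a short port on each side along y (50 mm over the ports), and on top a black star knob 40 mm across from 40 to 58 mm above the underside; the knob is fixed to the block. Origin: centre of the underside, z up. 0.22 kg
- tray_blue: Blue kit tray, 124 (x) x 190 (y) x 20 mm high, fixed; walls, divider and floor 4 mm thick. Larger bay at +y, black foam floor, for the gauge: 116 x 96 mm inside, centre x 0, y +43 mm. Smaller bay at -y, floor in the tray's colour, for fittings: 116 x 82 mm inside, centre x 0, y -50 mm. Lugs stand 11 mm out at both ends. Origin: centre of the underside
- tray_yellow: Yellow kit tray, 124 (x) x 190 (y) x 20 mm high, fixed; walls, divider and floor 4 mm thick. Larger bay at +y, black foam floor, for the gauge: 116 x 96 mm inside, centre x 0, y +43 mm. Smaller bay at -y, floor in the tray's colour, for fittings: 116 x 82 mm inside, centre x 0, y -50 mm. Lugs stand 11 mm out at both ends. Origin: centre of the underside
Things that resemble listed ones, but are neither listed nor needed, are in the scene too. Leave any purple look-alike of the adaptor_brass alone.

How it is judged (in metres and radians):
At the end, for the whole second after the job is handed in: Each thing is in its tray: gauges in the larger bay, face up on its floor, flat within 0.06 rad; fittings standing on the floor of the smaller bay, upright within 0.1 rad; all released and at rest (under 0.02 m/s) (x of gauge_white in the frame of tray_blue between -0.038 and 0.038 m and y of gauge_white in the frame of tray_blue between 0.015 and 0.071 m and z of each of gauge_white, adaptor_brass, needle_valve in the frame of tray_blue below 0.008 m and angle between each of gauge_white, gauge_black's own z axis and vertical below 0.06 rad and linear speed of each of gauge_white, gauge_black, adaptor_brass, needle_valve, adaptor_steel below 0.02 m/s and x of gauge_black in the frame of tray_yellow between -0.038 and 0.038 m and y of gauge_black in the frame of tray_yellow between 0.015 and 0.071 m and z of each of gauge_black, adaptor_steel in the frame of tray_yellow below 0.008 m and x of adaptor_brass in the frame of tray_blue between -0.052 and 0.052 m and y of adaptor_brass in the frame of tray_blue between -0.085 and -0.015 m and angle between each of adaptor_brass, needle_valve, adaptor_steel's own z axis and vertical below 0.1 rad and x of needle_valve in the frame of tray_blue between -0.052 and 0.052 m and y of needle_valve in the frame of tray_blue between -0.085 and -0.015 m and x of adaptor_steel in the frame of tray_yellow between -0.052 and 0.052 m and y of adaptor_steel in the frame of tray_yellow between -0.085 and -0.015 m); the robot touches nothing.
It fails at once if the red-dialled gauge was disturbed (moved more than 20 mm) (distance of gauge_red from where it was at the start of the episode above 0.02 m).
It fails at once if the orange-capped plug was disturbed (moved more than 20 mm) (distance of plug_orange from where it was at the start of the episode above 0.02 m).
It fails at once if the white gauge was dropped (faster than 0.6 m/s while not held, a fall of about 20 mm) (contact force between the fingers and gauge_white below 0.1 N and linear speed of gauge_white above 0.6 m/s).
It fails at once if the black gauge was dropped (faster than 0.6 m/s while not held, a fall of about 20 mm) (contact force between the fingers and gauge_black below 0.1 N and linear speed of gauge_black above 0.6 m/s).
It also fails if it takes over 125 s, if anything falls off the work surface, if the arm or the gripper's body presses on something with over 40 N, if the wrist force passes 120 N, or if a joint passes its speed limit or range.

## Working session

There is one attempt and no reset: what is moved stays moved. The work goes in short steps, Python scripts to look and compute and a shell command to move; the robot and the scene stay as the last step left them, time stands still between calls to the robot, and variables do not carry over. Pictures are saved under pics/ and viewed, at most 14 in all, crops included, and the job is handed in when it is done.

```bash
mkdir -p pics; python3 - <<'E'
from cell import manip
import cv2,json
s=manip.read_state();print(s)
for n in("scene","side","wrist"):
    cv2.imwrite(f"pics/{n}0.png",manip.camera(n)); print(n,manip.camera_info(n))
E
```

```text
{'clock': 0.0, 'joints': array([ 1.26437668e+00,  3.00475724e-01,  1.52159128e+00, -4.67070470e-06,
        1.32070790e+00, -6.65909460e-02]), 'qd': array([ 4.64140184e-06, -2.54230030e-03,  3.12210263e-04, -9.13434905e-04,
        3.02265351e-04, -3.06746537e-04]), 'effort': array([ 2.36655571e-03, -5.31807518e+01, -3.52739561e+01,  7.09346076e-02,
        2.43303092e-02, -9.79320271e-05]), 'eef_pos': array([130.5625836 , 534.00070704, 204.87948265]), 'eef_rot': array([-3.14041272e+00, -7.41553784e-05,  2.90176506e+00]), 'wrist_force': array([-1.04094808, -0.91447962, -0.04234813]), 'moment': array([-0.02198076,  0.03852539, -0.00825767]), 'finger_force': 0.0, 'finger_gap': 93.58010189645815}
scene {'camera_matrix': array([[365.21830672,   0.        , 250.83940929],
       [  0.        , 365.21830672, 192.63197407],
       [  0.        ,   0.        ,   1.        ]]), 'R': array([[ 0.51065832,  0.85961645, -0.01696003],
       [ 0.51162721, -0.31966905, -0.79752699],
       [-0.69098891,  0.39858658, -0.60304483]]), 't': array([-263.5690235 , -242.2419828 , 1274.87806158])}
side {'c
[... 220 characters left out ...]
],
       [-0.0884325 ,  0.66857465, -0.73836822],
       [ 0.07312758, -0.7349144 , -0.6742056 ]]), 't': array([ 530.00039624,  103.83182527, 1072.63624736])}
wrist {'camera_matrix': array([[297.31863964,   0.        , 256.26102524],
       [  0.        , 297.31863964, 188.49361717],
       [  0.        ,   0.        ,   1.        ]]), 'tool_from_camera': array([[ 1.25989402e-03, -9.66634417e-01, -2.56156819e-01,
         7.37702389e+01],
       [ 9.99998997e-01,  1.38352905e-03, -3.02447690e-04,
         1.14121565e+00],
       [ 6.46756746e-04, -2.56156181e-01,  9.66635191e-01,
        -1.79128079e+02],
       [ 0.00000000e+00,  0.00000000e+00,  0.00000000e+00,
         1.00000000e+00]])}
```

View pics/scene0.png

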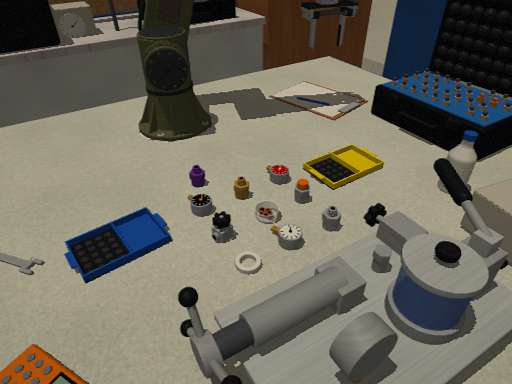

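View pics/side0.png

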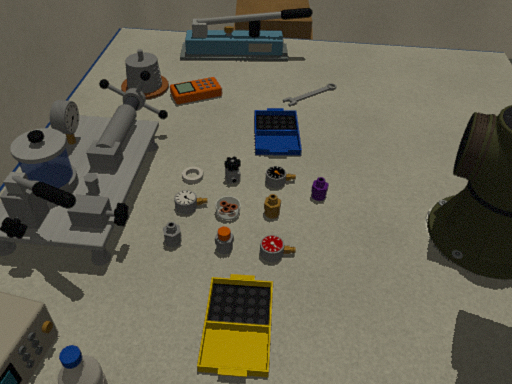

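```bash
cat > h.py <<'E'
from cell import manip
import numpy as np, cv2
from scipy.spatial.transform import Rotation as Ro
def ray(n,u,v):
    c=manip.camera_info(n);K=c["camera_matrix"]
    d=c["R"].T@np.linalg.solve(K,[u,v,1.]); return -c["R"].T@c["t"],d
def plane(n,u,v,z):
    o,d=ray(n,u,v); return (o+d*(z-o[2])/d[2])[:2]
def tri(p):  # list of (cam,u,v)
    A=np.zeros((3,3));b=np.zeros(3)
    for n,u,v in p:
        o,d=ray(n,u,v);d=d/np.linalg.norm(d);M=np.eye(3)-np.outer(d,d);A+=M;b+=M@o
    return np.linalg.solve(A,b)
def wplane(u,v,z,s):
    c=manip.camera_info("wrist");K=c["camera_matrix"];T=c["tool_from_camera"]
    x=(u-K[0,2])/K[0,0];y=(v-K[1,2])/K[1,1];r=np.hypot(x,y)
    d=np.array([x/r*np.sin(r),y/r*np.sin(r),np.cos(r)]) if r>0 else np.array([0,0,1.])
    R=Ro.from_euler("xyz",s["eef_rot"]).as_matrix()
    o=R@T[:3,3]+s["eef_pos"];d=R@T[:3,:3]@d
    return (o+d*(z-o[2])/d[2])[:2]
E
python3 - <<'E'
import cv2
a=cv2.imread("pics/side0.png")[145:270,150:335];cv2.imwrite("pics/c1.png",cv2.resize(a,None,fx=4.3,fy=4.3,interpolation=2))
a=cv2.imread("pics/scene0.png")[155:280,180:350];cv2.imwrite("pics/c2.png",cv2.resize(a,None,fx=4.7,fy=4.7,interpolation=2))
E
```

```text
(no output)
```

View pics/c1.png

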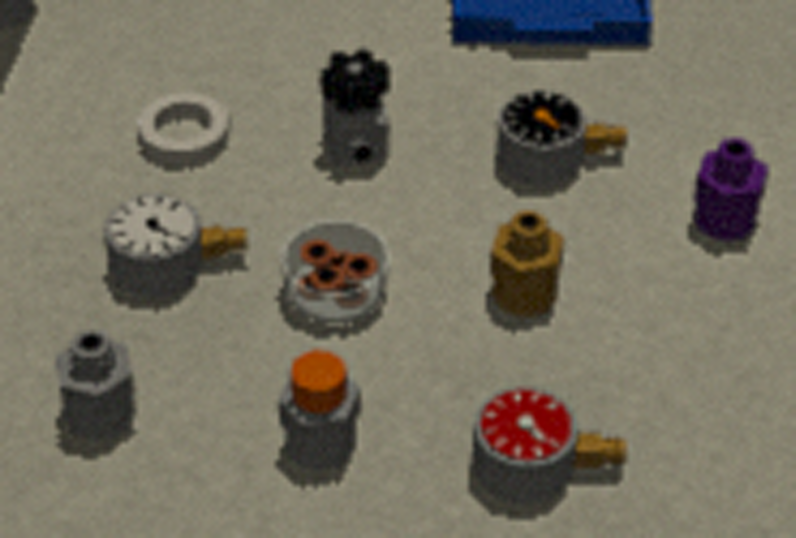

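View pics/c2.png

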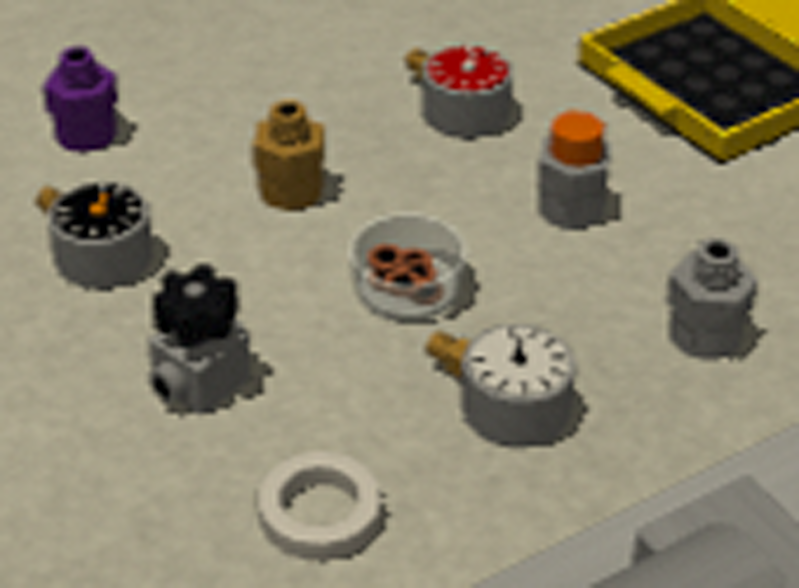

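View pics/wrist0.png

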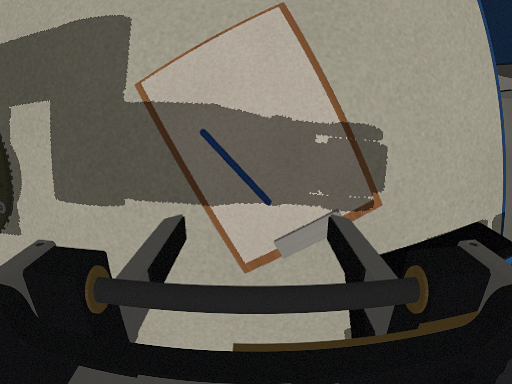

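```bash
python3 - <<'E'
from h import *
P={"white":((153,226),(520,361),32),"black":((542,119),(101,211),32),"red":((526,426),(468,69),32),"brass":((529,219),(289,107),54),"steel":((91,341),(718,247),54),"orange":((320,366),(580,122),56),"valve":((354,69),(195,290),58),"wstem":((243,236),(432,343),14),"bstem":((625,133),(43,197),14),"purple":((737,148),(77,54),54),"cup":((335,255),(408,245),25),"ring":((184,125),(320,495),12)}
for k,(a,b,z) in P.items():
    a=(150+a[0]/4.3-.4,145+a[1]/4.3-.4);b=(180+b[0]/4.7-.4,155+b[1]/4.7-.4)
    print(k,plane("side",*a,z).round(1),plane("scene",*b,z).round(1),tri([("side",*a),("scene",*b)]).round(1))
for n in("side","scene"):
    im=cv2.imread(f"pics/{n}0.png");h=cv2.cvtColor(im,cv2.COLOR_BGR2HSV)
    for c,lo,hi,box in(("blue",100,125,(250,105,305,160) if n=="side" else (60,200,180,280)),("yellow",22,32,(195,270,280,380) if n=="side" else (295,140,390,190))):
        m=cv2.inRange(h,(lo,150,40),(hi,255,255));x0,y0,x1,y1=box;k=np.zeros_like(m);k[y0:y1,x0:x1]=m[y0:y1,x0:x1]
        pts=cv2.convexHull(cv2.findNonZero(k));ap=cv2.approxPolyDP(pts,3,True)[:,0]
        print(n,c,[(tuple(int(i) for i in p),plane(n,*p,20).round(0).tolist()) for p in ap])
E
```

```text
white [684.5  -2.3] [684.7  -1.4] [684.6  -1.7  32.3]
black [ 482.1 -119.4] [ 481.9 -117.8] [ 482.3 -118.2   32.7]
red [472.9 114.2] [473.  114.2] [472.9 114.2  32. ]
brass [482.3 -10.9] [479.9  -5.6] [482.5  -7.5  56.6]
steel [690.6 105.6] [688.6 108.9] [690.1 107.3  55.8]
orange [575.4 109.5] [574.6 114.2] [575.8 112.1  58. ]
valve [ 591.  -118.5] [ 590.1 -117.2] [ 590.9 -117.6   58.7]
wstem [639.1 -19.4] [637.3 -17.8] [638.7 -18.4  15.2]
bstem [ 433.5 -134.6] [ 432.4 -131. ] [ 433.9 -131.9   15.7]
purple [372.8 -83. ] [372.3 -80. ] [373.4 -80.8  55.3]
cup [5.848e+02 1.000e-01] [580.5   5. ] [584.1   2.9  28.1]
ring [ 690.8 -109.8] [ 691.2 -111.2] [ 690.9 -110.9   11.3]
side blue [((299, 154), [427.0, -216.0]), ((257, 154), [537.0, -201.0]), ((255, 110), [564.0, -409.0]), ((295, 111), [446.0, -420.0])]
side yellow [((272, 281), [465.0, 202.0]), ((267, 376), [458.0, 398.0]), ((198, 371), [575.0, 404.0]), ((211, 278), [587.0, 210.0]), ((238, 274), [535.0, 193.0])]
scene blue [((170, 238), [555.0, -226.0]), ((92, 279), [583.0, -395.0]), ((84, 279), [575.0, -408.0]), ((65, 255), [488.0, -429.0]), ((66, 241), [445.0, -421.0]), ((143, 208), [424.0, -244.0]), ((164, 221), [495.0, -218.0])]
scene yellow [((383, 161), [578.0, 393.0]), ((382, 167), [598.0, 368.0]), ((336, 188), [605.0, 198.0]), ((304, 168), [489.0, 186.0]), ((304, 162), [465.0, 204.0]), ((350, 144), [458.0, 382.0])]
```

```bash
python3 -m inch '[{"dx":0.035,"dy":-0.024,"gripper":1},{"dx":0.07,"dy":-0.048,"gripper":1},{"dx":0.105,"dy":-0.072,"gripper":1},{"dx":0.14,"dy":-0.096,"gripper":1},{"dx":0.17,"dy":-0.118,"gripper":1}]' 30
python3 -m inch '[{"dx":0.035,"dy":-0.024,"gripper":1},{"dx":0.07,"dy":-0.048,"gripper":1},{"dx":0.105,"dy":-0.072,"gripper":1},{"dx":0.14,"dy":-0.096,"gripper":1},{"dx":0.17,"dy":-0.118,"gripper":1}]'
python3 - <<'E'
from h import *
s=manip.read_state();im=manip.camera("wrist");print(s["eef_pos"],s["eef_rot"]);cv2.imwrite("pics/w1.png",im)
E
```

```text
[130.56452931 534.07634373 205.03351545] [-3.14075141e+00 -6.41674566e-05  2.90183184e+00]validation failed for argument at $[0]...
validation failed for argument at $[0]...
```

View pics/w1.png

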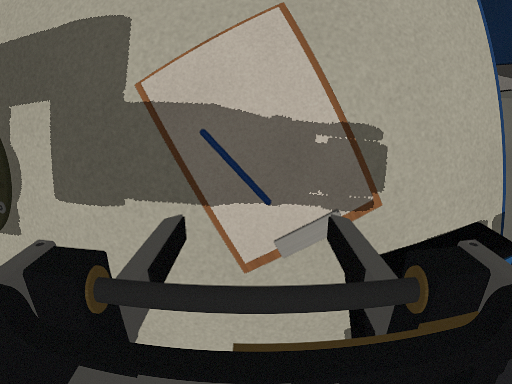

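The picture is unchanged: the clipboard only, because the call was refused. I'll give every key in each row.

```bash
python3 -m inch '[{"gripper":1,"dx":0.034,"dy":-0.024,"dz":0,"wx":0,"wy":0,"wz":0},{"gripper":1,"dx":0.068,"dy":-0.048,"dz":0,"wx":0,"wy":0,"wz":0},{"gripper":1,"dx":0.102,"dy":-0.072,"dz":0,"wx":0,"wy":0,"wz":0},{"gripper":1,"dx":0.136,"dy":-0.096,"dz":0,"wx":0,"wy":0,"wz":0},{"gripper":1,"dx":0.17,"dy":-0.118,"dz":0,"wx":0,"wy":0,"wz":0}]' 30
```

```text
clock: 0.62
eef_pos: [301.8, 414.7, 205.5]
eef_rot: [3.142, 0.0, 2.902]
wrist_force: [-0.5, 1.9, 0.9]
finger_gap: 93.8
finger_force: 0.0
```

```bash
python3 -m inch '[{"gripper":1,"dx":0.034,"dy":-0.024,"dz":0,"wx":0,"wy":0,"wz":0},{"gripper":1,"dx":0.068,"dy":-0.048,"dz":0,"wx":0,"wy":0,"wz":0},{"gripper":1,"dx":0.102,"dy":-0.072,"dz":0,"wx":0,"wy":0,"wz":0},{"gripper":1,"dx":0.136,"dy":-0.096,"dz":0,"wx":0,"wy":0,"wz":0},{"gripper":1,"dx":0.17,"dy":-0.118,"dz":0,"wx":0,"wy":0,"wz":0}]'
python3 - <<'E'
from h import *
s=manip.read_state();im=manip.camera("wrist");print(s["eef_pos"],s["eef_rot"]);cv2.imwrite("pics/w2.png",im)
h=cv2.cvtColor(im,cv2.COLOR_BGR2HSV);m=cv2.inRange(h,(20,150,60),(34,255,255))
c=max(cv2.findContours(m,0,2)[0],key=cv2.contourArea)
P=np.array([wplane(*p,20,s) for p in c[:,0].astype(float)],np.float32)
r=cv2.minAreaRect(P);print(r)
ap=cv2.approxPolyDP(c,4,True)[:,0];print([(tuple(map(int,p)),wplane(*p.astype(float),20,s).round(0).tolist()) for p in ap])
E
```

```text
clock: 1.03
eef_pos: [472.1, 296.5, 205.5]
eef_rot: [-3.142, 0.0, 2.902]
wrist_force: [-0.4, 0.5, -0.5]
finger_gap: 94.0
finger_force: 0.0
[472.07648628 296.48327444 205.49662439] [-3.14158137e+00  4.97764158e-05  2.90152071e+00]
((521.4308471679688, 299.39288330078125), (125.07899475097656, 209.80421447753906), 2.3888518810272217)
[((325, 143), [458.0, 389.0]), ((185, 183), [466.0, 205.0]), ((192, 204), [495.0, 205.0]), ((187, 215), [508.0, 194.0]), ((214, 264), [587.0, 209.0]), ((326, 234), [579.0, 369.0]), ((328, 217), [555.0, 376.0]), ((342, 216), [559.0, 395.0]), ((340, 206), [544.0, 394.0]), ((347, 201), [540.0, 405.0]), ((340, 169), [495.0, 402.0]), ((332, 170), [494.0, 392.0])]
```

View pics/w2.png

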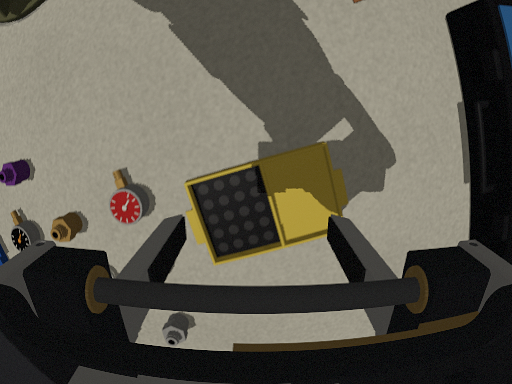

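```bash
python3 -m inch '[{"gripper":1,"dx":0.022,"dy":-0.019,"dz":0,"wx":0,"wy":0,"wz":0},{"gripper":1,"dx":0.044,"dy":-0.038,"dz":0,"wx":0,"wy":0,"wz":0},{"gripper":1,"dx":0.066,"dy":-0.057,"dz":0,"wx":0,"wy":0,"wz":0},{"gripper":1,"dx":0.088,"dy":-0.076,"dz":0,"wx":0,"wy":0,"wz":0},{"gripper":1,"dx":0.109,"dy":-0.095,"dz":0,"wx":0,"wy":0,"wz":0}]' >/dev/null
python3 -m inch '[{"gripper":1,"dx":0.022,"dy":-0.019,"dz":0,"wx":0,"wy":0,"wz":0},{"gripper":1,"dx":0.044,"dy":-0.038,"dz":0,"wx":0,"wy":0,"wz":0},{"gripper":1,"dx":0.066,"dy":-0.057,"dz":0,"wx":0,"wy":0,"wz":0},{"gripper":1,"dx":0.088,"dy":-0.076,"dz":0,"wx":0,"wy":0,"wz":0},{"gripper":1,"dx":0.109,"dy":-0.095,"dz":0,"wx":0,"wy":0,"wz":0}]'
python3 -m inch '[{"gripper":0.6,"dx":0,"dy":0,"dz":-0.02,"wx":0,"wy":0,"wz":0},{"gripper":0.6,"dx":0,"dy":0,"dz":-0.04,"wx":0,"wy":0,"wz":0},{"gripper":0.6,"dx":0,"dy":0,"dz":-0.06,"wx":0,"wy":0,"wz":0},{"gripper":0.6,"dx":0,"dy":0,"dz":-0.08,"wx":0,"wy":0,"wz":0},{"gripper":0.6,"dx":0,"dy":0,"dz":-0.09,"wx":0,"wy":0,"wz":0}]'
python3 - <<'E'
from h import *
s=manip.read_state();im=manip.camera("wrist");print(s["eef_pos"],s["eef_rot"]);cv2.imwrite("pics/w3.png",im)
E
```

```text
clock: 1.92
eef_pos: [689.5, 107.2, 205.1]
eef_rot: [-3.141, -0.0, 2.902]
wrist_force: [0.1, -0.1, 0.5]
finger_gap: 93.8
finger_force: 0.0
clock: 2.33
eef_pos: [687.6, 108.2, 112.4]
eef_rot: [-3.14, -0.003, 2.902]
wrist_force: [-0.9, -0.3, -0.6]
finger_gap: 64.3
finger_force: 0.0
[687.64656209 108.17894266 112.36496595] [-3.14036665 -0.00341358  2.90173734]
```

View pics/w3.png

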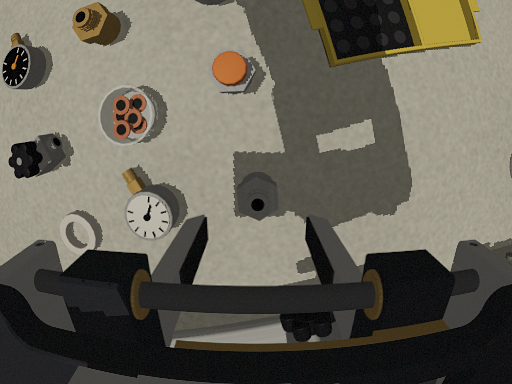

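Wrist view: steel thread bore (258,204) between the fingers, white dial (149,216), orange cap (229,68), brass top (82,17), valve knob (23,158).

```bash
python3 - <<'E'
from h import *
s=manip.read_state()
for k,u,v,z in(("steel",258,204,54),("white",149,216,32),("wstem",127,173,14),("orange",229,67,56),("brass",82,17,54),("black",15,66,32),("valve",22,158,58)):print(k,wplane(u,v,z,s).round(1))
print(s["eef_pos"],s["clock"])
E
python3 -m inch '[{"gripper":0.6,"dx":0,"dy":0,"dz":-0.015,"wx":0,"wy":0,"wz":0},{"gripper":0.6,"dx":0,"dy":0,"dz":-0.03,"wx":0,"wy":0,"wz":0},{"gripper":0.6,"dx":0,"dy":0,"dz":-0.045,"wx":0,"wy":0,"wz":0},{"gripper":0.6,"dx":0,"dy":0,"dz":-0.055,"wx":0,"wy":0,"wz":0},{"gripper":0.6,"dx":0,"dy":0,"dz":-0.055,"wx":0,"wy":0,"wz":0}]'
```

```text
steel [689.8 110.1]
white [684.3   2.9]
wstem [639.8 -14.4]
orange [575.9 114.4]
brass [484.1  -3.2]
black [ 482.9 -116.1]
valve [ 589.2 -109.3]
[687.27172135 108.18281829 111.33892387] 2.3833
clock: 2.8
eef_pos: [687.9, 108.2, 58.8]
eef_rot: [-3.141, -0.002, 2.902]
wrist_force: [0.0, -0.2, 0.0]
finger_gap: 56.3
finger_force: 0.0
```

```bash
python3 -m inch '[{"gripper":0.6,"dx":0.001,"dy":0.001,"dz":-0.008,"wx":0,"wy":0,"wz":0},{"gripper":0.6,"dx":0.002,"dy":0.001,"dz":-0.018,"wx":0,"wy":0,"wz":0},{"gripper":0,"dx":0.002,"dy":0.001,"dz":-0.018,"wx":0,"wy":0,"wz":0},{"gripper":0,"dx":0.002,"dy":0.001,"dz":-0.018,"wx":0,"wy":0,"wz":0},{"gripper":0,"dx":0.002,"dy":0.001,"dz":-0.018,"wx":0,"wy":0,"wz":0}]' 30
python3 -m inch '[{"gripper":0,"dx":0,"dy":0,"dz":0,"wx":0,"wy":0,"wz":0},{"gripper":0,"dx":0,"dy":0,"dz":0,"wx":0,"wy":0,"wz":0},{"gripper":0,"dx":0,"dy":0,"dz":0,"wx":0,"wy":0,"wz":0},{"gripper":0,"dx":0,"dy":0,"dz":0,"wx":0,"wy":0,"wz":0},{"gripper":0,"dx":0,"dy":0,"dz":0,"wx":0,"wy":0,"wz":0}]'
```

```text
clock: 3.22
eef_pos: [690.8, 109.3, 42.9]
eef_rot: [3.141, 0.0, 2.902]
wrist_force: [0.7, -0.1, 0.5]
finger_gap: 39.5
finger_force: 0.0
clock: 3.63
eef_pos: [690.8, 109.1, 42.8]
eef_rot: [3.142, 0.001, 2.902]
wrist_force: [-1.1, -0.9, 2.9]
finger_gap: 19.2
finger_force: 30.0
```

```bash
python3 -m inch '[{"gripper":0,"dx":0,"dy":0,"dz":0.015,"wx":0,"wy":0,"wz":0},{"gripper":0,"dx":0,"dy":0,"dz":0.035,"wx":0,"wy":0,"wz":0},{"gripper":0,"dx":0,"dy":0,"dz":0.055,"wx":0,"wy":0,"wz":0},{"gripper":0,"dx":0,"dy":0,"dz":0.07,"wx":0,"wy":0,"wz":0},{"gripper":0,"dx":0,"dy":0,"dz":0.08,"wx":0,"wy":0,"wz":0}]'
python3 -m inch '[{"gripper":0,"dx":-0.012,"dy":0.018,"dz":0,"wx":0,"wy":0,"wz":2},{"gripper":0,"dx":-0.03,"dy":0.042,"dz":0,"wx":0,"wy":0,"wz":4},{"gripper":0,"dx":-0.05,"dy":0.07,"dz":0,"wx":0,"wy":0,"wz":6},{"gripper":0,"dx":-0.07,"dy":0.098,"dz":0,"wx":0,"wy":0,"wz":8},{"gripper":0,"dx":-0.09,"dy":0.126,"dz":0,"wx":0,"wy":0,"wz":10}]'
python3 -m inch '[{"gripper":0,"dx":-0.02,"dy":0.028,"dz":0,"wx":0,"wy":0,"wz":2},{"gripper":0,"dx":-0.04,"dy":0.056,"dz":0,"wx":0,"wy":0,"wz":4},{"gripper":0,"dx":-0.06,"dy":0.084,"dz":0,"wx":0,"wy":0,"wz":6},{"gripper":0,"dx":-0.075,"dy":0.106,"dz":0,"wx":0,"wy":0,"wz":6},{"gripper":0,"dx":-0.081,"dy":0.114,"dz":0,"wx":0,"wy":0,"wz":6}]'
python3 -m inch '[{"gripper":0,"dx":0,"dy":0,"dz":-0.015,"wx":0,"wy":0,"wz":0},{"gripper":0,"dx":0,"dy":0,"dz":-0.03,"wx":0,"wy":0,"wz":0},{"gripper":0,"dx":0,"dy":0,"dz":-0.045,"wx":0,"wy":0,"wz":0},{"gripper":0,"dx":0,"dy":0,"dz":-0.055,"wx":0,"wy":0,"wz":0},{"gripper":0,"dx":0,"dy":0,"dz":-0.06,"wx":0,"wy":0,"wz":0}]'
```

```text
clock: 4.05
eef_pos: [691.0, 109.4, 125.3]
eef_rot: [3.141, 0.002, 2.902]
wrist_force: [-0.4, 0.2, -1.9]
finger_gap: 18.9
finger_force: 30.0
clock: 4.47
eef_pos: [599.3, 236.2, 122.6]
eef_rot: [-3.141, -0.001, 3.078]
wrist_force: [1.0, 1.4, -1.9]
finger_gap: 18.9
finger_force: 30.0
clock: 4.88
eef_pos: [517.3, 352.0, 122.8]
eef_rot: [3.141, -0.001, -3.099]
wrist_force: [0.1, 0.2, -1.9]
finger_gap: 18.7
finger_force: 30.0
clock: 5.3
eef_pos: [519.4, 348.5, 61.0]
eef_rot: [-3.141, -0.002, -3.103]
wrist_force: [0.2, 0.5, -2.3]
finger_gap: 19.0
finger_force: 30.0
```

```bash
python3 -m inch '[{"gripper":0,"dx":0,"dy":0,"dz":-0.004,"wx":0,"wy":0,"wz":0},{"gripper":0,"dx":0,"dy":0,"dz":-0.008,"wx":0,"wy":0,"wz":0},{"gripper":0,"dx":0,"dy":0,"dz":-0.012,"wx":0,"wy":0,"wz":0},{"gripper":0,"dx":0,"dy":0,"dz":-0.0145,"wx":0,"wy":0,"wz":0},{"gripper":0,"dx":0,"dy":0,"dz":-0.0145,"wx":0,"wy":0,"wz":0}]'
python3 -m inch '[{"gripper":0.4,"dx":0,"dy":0,"dz":0,"wx":0,"wy":0,"wz":0},{"gripper":0.4,"dx":0,"dy":0,"dz":0,"wx":0,"wy":0,"wz":0},{"gripper":0.4,"dx":0,"dy":0,"dz":0,"wx":0,"wy":0,"wz":0},{"gripper":0.5,"dx":0,"dy":0,"dz":0,"wx":0,"wy":0,"wz":0},{"gripper":0.5,"dx":0,"dy":0,"dz":0.015,"wx":0,"wy":0,"wz":0}]'
python3 -m inch '[{"gripper":1,"dx":0,"dy":0,"dz":0.02,"wx":0,"wy":0,"wz":0},{"gripper":1,"dx":0,"dy":0,"dz":0.04,"wx":0,"wy":0,"wz":0},{"gripper":1,"dx":0,"dy":0,"dz":0.06,"wx":0,"wy":0,"wz":0},{"gripper":1,"dx":0,"dy":0,"dz":0.085,"wx":0,"wy":0,"wz":0},{"gripper":1,"dx":0,"dy":0,"dz":0.1,"wx":0,"wy":0,"wz":0}]'
```

```text
clock: 5.72
eef_pos: [519.6, 349.2, 47.7]
eef_rot: [-3.141, -0.0, -3.102]
wrist_force: [-0.2, 0.5, -3.2]
finger_gap: 19.0
finger_force: 30.0
clock: 6.13
eef_pos: [518.6, 348.6, 60.8]
eef_rot: [-3.14, -0.003, -3.102]
wrist_force: [1.3, 0.2, 0.3]
finger_gap: 45.9
finger_force: 0.0
clock: 6.55
eef_pos: [520.1, 349.6, 165.9]
eef_rot: [3.14, 0.003, -3.102]
wrist_force: [0.3, 0.5, 0.1]
finger_gap: 77.0
finger_force: 0.0
```

```bash
python3 -m inch '[{"gripper":1,"dx":-0.001,"dy":-0.02,"dz":0,"wx":0,"wy":0,"wz":1},{"gripper":1,"dx":-0.003,"dy":-0.052,"dz":0,"wx":0,"wy":0,"wz":2},{"gripper":1,"dx":-0.006,"dy":-0.086,"dz":0,"wx":0,"wy":0,"wz":3},{"gripper":1,"dx":-0.009,"dy":-0.12,"dz":0,"wx":0,"wy":0,"wz":4},{"gripper":1,"dx":-0.012,"dy":-0.156,"dz":0,"wx":0,"wy":0,"wz":5}]' >/dev/null
python3 -m inch '[{"gripper":1,"dx":-0.002,"dy":-0.032,"dz":0,"wx":0,"wy":0,"wz":1},{"gripper":1,"dx":-0.005,"dy":-0.064,"dz":0,"wx":0,"wy":0,"wz":2},{"gripper":1,"dx":-0.008,"dy":-0.096,"dz":0,"wx":0,"wy":0,"wz":3},{"gripper":1,"dx":-0.01,"dy":-0.128,"dz":0,"wx":0,"wy":0,"wz":4},{"gripper":1,"dx":-0.012,"dy":-0.16,"dz":0,"wx":0,"wy":0,"wz":5}]' >/dev/null
python3 -m inch '[{"gripper":1,"dx":-0.003,"dy":-0.032,"dz":0,"wx":0,"wy":0,"wz":1},{"gripper":1,"dx":-0.006,"dy":-0.064,"dz":0,"wx":0,"wy":0,"wz":2},{"gripper":1,"dx":-0.009,"dy":-0.096,"dz":0,"wx":0,"wy":0,"wz":3},{"gripper":1,"dx":-0.012,"dy":-0.128,"dz":0,"wx":0,"wy":0,"wz":3},{"gripper":1,"dx":-0.013,"dy":-0.151,"dz":0,"wx":0,"wy":0,"wz":3}]'
python3 -m inch '[{"gripper":1,"dx":0,"dy":0,"dz":-0.015,"wx":0,"wy":0,"wz":0},{"gripper":1,"dx":0,"dy":0,"dz":-0.03,"wx":0,"wy":0,"wz":0},{"gripper":1,"dx":0,"dy":0,"dz":-0.045,"wx":0,"wy":0,"wz":0},{"gripper":1,"dx":0,"dy":0,"dz":-0.06,"wx":0,"wy":0,"wz":0},{"gripper":1,"dx":0,"dy":0,"dz":-0.06,"wx":0,"wy":0,"wz":0}]'
python3 - <<'E'
from h import *
s=manip.read_state();im=manip.camera("wrist");print(s["eef_pos"],s["eef_rot"]);cv2.imwrite("pics/w4.png",im)
E
```

```text
clock: 7.8
eef_pos: [482.2, -120.0, 163.4]
eef_rot: [-3.141, 0.001, -2.876]
wrist_force: [-0.2, 0.8, 0.4]
finger_gap: 93.9
finger_force: 0.0
clock: 8.22
eef_pos: [481.5, -117.5, 100.8]
eef_rot: [3.14, -0.003, -2.875]
wrist_force: [-0.7, -0.2, 0.1]
finger_gap: 94.4
finger_force: 0.0
[ 481.50567068 -117.47794254  100.8255796 ] [ 3.13971189e+00 -2.81746710e-03 -2.87546074e+00]
```

View pics/w4.png

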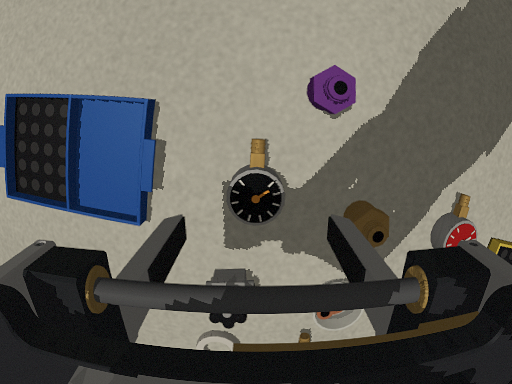

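Black gauge centred (dial 257,197; stem up 259,140); the blue tray is fully in view at left.

```bash
python3 - <<'E'
from h import *
s=manip.read_state();im=cv2.imread("pics/w4.png")
h=cv2.cvtColor(im,cv2.COLOR_BGR2HSV);m=cv2.inRange(h,(100,150,40),(125,255,255));m[230:]=0;m[:,200:]=0
c=max(cv2.findContours(m,0,2)[0],key=cv2.contourArea)
P=np.array([wplane(*p,20,s) for p in c[:,0].astype(float)],np.float32);print(cv2.minAreaRect(P))
for p in[(7,94),(155,99),(142,224),(6,197),(65,97),(71,210)]:print(p,wplane(*p,20,s).round(0))
print("dial",wplane(257,197,32,s),"stem",wplane(259,140,14,s),"brass",wplane(378,237,54,s))
E
python3 -m inch '[{"gripper":1,"dx":0,"dy":0,"dz":-0.02,"wx":0,"wy":0,"wz":0},{"gripper":1,"dx":0,"dy":0,"dz":-0.04,"wx":0,"wy":0,"wz":0},{"gripper":1,"dx":0,"dy":0,"dz":-0.06,"wx":0,"wy":0,"wz":0},{"gripper":1,"dx":0,"dy":0,"dz":-0.075,"wx":0,"wy":0,"wz":0},{"gripper":1,"dx":0,"dy":0,"dz":-0.08,"wx":0,"wy":0,"wz":0}]'
```

```text
((495.2801208496094, -320.7559509277344), (123.70252990722656, 210.78341674804688), 6.987986087799072)
(7, 94) [ 446. -421.]
(155, 99) [ 422. -228.]
(142, 224) [ 543. -218.]
(6, 197) [ 569. -410.]
(65, 97) [ 437. -328.]
(71, 210) [ 554. -304.]
dial [ 482.06613495 -116.13081836] stem [ 435.2077268  -127.09338306] brass [483.60219102  -4.32099961]
clock: 8.68
eef_pos: [482.4, -117.6, 22.2]
eef_rot: [3.141, -0.001, -2.875]
wrist_force: [0.5, -0.1, -0.7]
finger_gap: 94.0
finger_force: 0.0
```

```bash
python3 -m inch '[{"gripper":1,"dx":0,"dy":0,"dz":-0.006,"wx":0,"wy":0,"wz":0},{"gripper":0,"dx":0,"dy":0.001,"dz":-0.01,"wx":0,"wy":0,"wz":0},{"gripper":0,"dx":0,"dy":0.001,"dz":-0.01,"wx":0,"wy":0,"wz":0},{"gripper":0,"dx":0,"dy":0.001,"dz":-0.01,"wx":0,"wy":0,"wz":0},{"gripper":0,"dx":0,"dy":0.001,"dz":-0.01,"wx":0,"wy":0,"wz":0}]' 30 >/dev/null
python3 -m inch '[{"gripper":0,"dx":0,"dy":0,"dz":0,"wx":0,"wy":0,"wz":0},{"gripper":0,"dx":0,"dy":0,"dz":0,"wx":0,"wy":0,"wz":0},{"gripper":0,"dx":0,"dy":0,"dz":0,"wx":0,"wy":0,"wz":0},{"gripper":0,"dx":0,"dy":0,"dz":0,"wx":0,"wy":0,"wz":0},{"gripper":0,"dx":0,"dy":0,"dz":0,"wx":0,"wy":0,"wz":0}]'
```

```text
clock: 9.52
eef_pos: [482.8, -116.8, 13.2]
eef_rot: [-3.141, 0.0, -2.875]
wrist_force: [-1.2, 0.4, 5.4]
finger_gap: 51.4
finger_force: 30.0
```

```bash
python3 -m inch '[{"gripper":0,"dx":0,"dy":0,"dz":0.01,"wx":0,"wy":0,"wz":0},{"gripper":0,"dx":0,"dy":0,"dz":0.03,"wx":0,"wy":0,"wz":0},{"gripper":0,"dx":0,"dy":0,"dz":0.055,"wx":0,"wy":0,"wz":0},{"gripper":0,"dx":0,"dy":0,"dz":0.08,"wx":0,"wy":0,"wz":0},{"gripper":0,"dx":0,"dy":0,"dz":0.1,"wx":0,"wy":0,"wz":0}]'
python3 -m inch '[{"gripper":0,"dx":0.002,"dy":0.015,"dz":0,"wx":0,"wy":0,"wz":0},{"gripper":0,"dx":0.005,"dy":0.035,"dz":0,"wx":0,"wy":0,"wz":-1},{"gripper":0,"dx":0.009,"dy":0.06,"dz":0,"wx":0,"wy":0,"wz":-2},{"gripper":0,"dx":0.013,"dy":0.085,"dz":0,"wx":0,"wy":0,"wz":-3},{"gripper":0,"dx":0.017,"dy":0.114,"dz":0,"wx":0,"wy":0,"wz":-4}]'
python3 -m inch '[{"gripper":0,"dx":0.004,"dy":0.029,"dz":0,"wx":0,"wy":0,"wz":-1},{"gripper":0,"dx":0.008,"dy":0.058,"dz":0,"wx":0,"wy":0,"wz":-2},{"gripper":0,"dx":0.012,"dy":0.087,"dz":0,"wx":0,"wy":0,"wz":-3},{"gripper":0,"dx":0.016,"dy":0.116,"dz":0,"wx":0,"wy":0,"wz":-4},{"gripper":0,"dx":0.02,"dy":0.145,"dz":0,"wx":0,"wy":0,"wz":-5}]'
python3 -m inch '[{"gripper":0,"dx":0.004,"dy":0.029,"dz":0,"wx":0,"wy":0,"wz":-1},{"gripper":0,"dx":0.008,"dy":0.058,"dz":0,"wx":0,"wy":0,"wz":-2},{"gripper":0,"dx":0.011,"dy":0.082,"dz":0,"wx":0,"wy":0,"wz":-3},{"gripper":0,"dx":0.014,"dy":0.102,"dz":0,"wx":0,"wy":0,"wz":-4},{"gripper":0,"dx":0.016,"dy":0.115,"dz":0,"wx":0,"wy":0,"wz":-4}]'
python3 -m inch '[{"gripper":0,"dx":0,"dy":0,"dz":-0.015,"wx":0,"wy":0,"wz":0},{"gripper":0,"dx":0,"dy":0,"dz":-0.03,"wx":0,"wy":0,"wz":0},{"gripper":0,"dx":0,"dy":0,"dz":-0.045,"wx":0,"wy":0,"wz":0},{"gripper":0,"dx":0,"dy":0,"dz":-0.058,"wx":0,"wy":0,"wz":0},{"gripper":0,"dx":0,"dy":0,"dz":-0.065,"wx":0,"wy":0,"wz":0}]'
```

```text
clock: 9.93
eef_pos: [482.7, -116.7, 115.2]
eef_rot: [-3.141, 0.001, -2.875]
wrist_force: [0.9, -1.0, -1.8]
finger_gap: 51.5
finger_force: 30.0
clock: 10.35
eef_pos: [499.5, -2.0, 113.5]
eef_rot: [-3.142, -0.0, -2.947]
wrist_force: [0.3, 0.2, -1.0]
finger_gap: 51.2
finger_force: 30.0
clock: 10.77
eef_pos: [519.4, 143.7, 113.5]
eef_rot: [-3.142, -0.0, -3.033]
wrist_force: [0.5, -0.7, -1.9]
finger_gap: 51.2
finger_force: 30.0
clock: 11.18
eef_pos: [535.4, 259.1, 113.3]
eef_rot: [3.141, -0.0, -3.102]
wrist_force: [-0.5, -0.9, -2.4]
finger_gap: 51.6
finger_force: 30.0
clock: 11.6
eef_pos: [535.1, 256.7, 46.5]
eef_rot: [-3.141, -0.002, -3.102]
wrist_force: [0.4, -0.0, -1.5]
finger_gap: 51.2
finger_force: 30.0
```

```bash
python3 -m inch '[{"gripper":0,"dx":0,"dy":0,"dz":-0.008,"wx":0,"wy":0,"wz":0},{"gripper":0,"dx":0,"dy":0,"dz":-0.016,"wx":0,"wy":0,"wz":0},{"gripper":0,"dx":0,"dy":0,"dz":-0.023,"wx":0,"wy":0,"wz":0},{"gripper":0,"dx":0,"dy":0,"dz":-0.027,"wx":0,"wy":0,"wz":0},{"gripper":0,"dx":0,"dy":0,"dz":-0.0295,"wx":0,"wy":0,"wz":0}]'
python3 -m inch '[{"gripper":0,"dx":0,"dy":0,"dz":0,"wx":0,"wy":0,"wz":0},{"gripper":0,"dx":0,"dy":0,"dz":-0.0005,"wx":0,"wy":0,"wz":0},{"gripper":0,"dx":0,"dy":0,"dz":-0.0005,"wx":0,"wy":0,"wz":0},{"gripper":0,"dx":0,"dy":0,"dz":-0.0005,"wx":0,"wy":0,"wz":0},{"gripper":0,"dx":0,"dy":0,"dz":-0.0005,"wx":0,"wy":0,"wz":0}]'
```

```text
clock: 12.02
eef_pos: [535.6, 257.2, 18.0]
eef_rot: [-3.141, -0.0, -3.102]
wrist_force: [-0.7, 0.6, -1.6]
finger_gap: 51.3
finger_force: 30.0
clock: 12.43
eef_pos: [535.8, 257.3, 18.3]
eef_rot: [3.141, 0.0, -3.102]
wrist_force: [-0.4, 0.2, -1.9]
finger_gap: 51.5
finger_force: 30.0
```

```bash
python3 -m inch '[{"gripper":0,"dx":0,"dy":0,"dz":-0.0005,"wx":0,"wy":0,"wz":0},{"gripper":0,"dx":0,"dy":0,"dz":-0.001,"wx":0,"wy":0,"wz":0},{"gripper":0,"dx":0,"dy":0,"dz":-0.001,"wx":0,"wy":0,"wz":0},{"gripper":0.64,"dx":0,"dy":0,"dz":-0.001,"wx":0,"wy":0,"wz":0},{"gripper":0.64,"dx":0,"dy":0,"dz":-0.001,"wx":0,"wy":0,"wz":0}]'
python3 -m inch '[{"gripper":0.64,"dx":0,"dy":0,"dz":0,"wx":0,"wy":0,"wz":0},{"gripper":0.64,"dx":0,"dy":0,"dz":0,"wx":0,"wy":0,"wz":0},{"gripper":0.64,"dx":0,"dy":0,"dz":0,"wx":0,"wy":0,"wz":0},{"gripper":0.64,"dx":0,"dy":0,"dz":0.01,"wx":0,"wy":0,"wz":0},{"gripper":0.64,"dx":0,"dy":0,"dz":0.02,"wx":0,"wy":0,"wz":0}]'
python3 -m inch '[{"gripper":0.65,"dx":0,"dy":0,"dz":0.02,"wx":0,"wy":0,"wz":0},{"gripper":0.65,"dx":0,"dy":0,"dz":0.045,"wx":0,"wy":0,"wz":0},{"gripper":0.65,"dx":0,"dy":0,"dz":0.07,"wx":0,"wy":0,"wz":0},{"gripper":0.65,"dx":0,"dy":0,"dz":0.095,"wx":0,"wy":0,"wz":0},{"gripper":0.65,"dx":0,"dy":0,"dz":0.12,"wx":0,"wy":0,"wz":0}]'
python3 - <<'E'
from h import *
cv2.imwrite("pics/w5.png",manip.camera("wrist"))
E
```

```text
clock: 12.85
eef_pos: [535.7, 257.3, 17.0]
eef_rot: [3.141, 0.0, -3.102]
wrist_force: [1.4, 0.5, 0.0]
finger_gap: 59.6
finger_force: 0.0
clock: 13.27
eef_pos: [535.4, 257.2, 37.4]
eef_rot: [-3.141, -0.001, -3.102]
wrist_force: [-0.4, 0.1, 0.1]
finger_gap: 60.3
finger_force: 0.0
clock: 13.68
eef_pos: [535.6, 257.2, 159.6]
eef_rot: [3.141, 0.001, -3.102]
wrist_force: [0.6, 0.3, 0.1]
finger_gap: 60.7
finger_force: 0.0
```

View pics/w5.png

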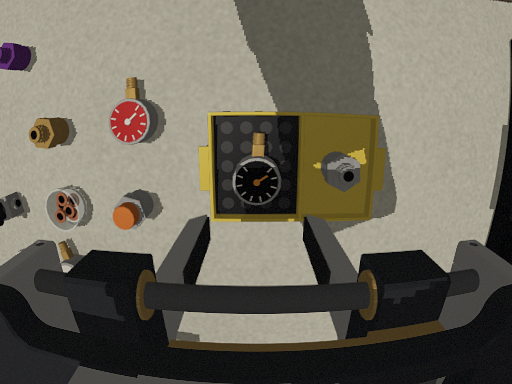

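Yellow kit is in place: black gauge flat in the foam bay (257,181), steel adaptor upright in the small bay (343,172).

```bash
python3 -m inch '[{"gripper":1,"dx":0.01,"dy":-0.018,"dz":0,"wx":0,"wy":0,"wz":2},{"gripper":1,"dx":0.026,"dy":-0.046,"dz":0,"wx":0,"wy":0,"wz":4},{"gripper":1,"dx":0.042,"dy":-0.074,"dz":0,"wx":0,"wy":0,"wz":6},{"gripper":1,"dx":0.058,"dy":-0.102,"dz":0,"wx":0,"wy":0,"wz":8},{"gripper":1,"dx":0.075,"dy":-0.13,"dz":0,"wx":0,"wy":0,"wz":10}]' >/dev/null
python3 -m inch '[{"gripper":1,"dx":0.016,"dy":-0.028,"dz":0,"wx":0,"wy":0,"wz":2},{"gripper":1,"dx":0.032,"dy":-0.056,"dz":0,"wx":0,"wy":0,"wz":4},{"gripper":1,"dx":0.048,"dy":-0.084,"dz":0,"wx":0,"wy":0,"wz":6},{"gripper":1,"dx":0.062,"dy":-0.11,"dz":0,"wx":0,"wy":0,"wz":7},{"gripper":1,"dx":0.074,"dy":-0.127,"dz":0,"wx":0,"wy":0,"wz":7.5}]'
python3 -m inch '[{"gripper":1,"dx":0,"dy":0,"dz":-0.015,"wx":0,"wy":0,"wz":0},{"gripper":1,"dx":0,"dy":0,"dz":-0.03,"wx":0,"wy":0,"wz":0},{"gripper":1,"dx":0,"dy":0,"dz":-0.045,"wx":0,"wy":0,"wz":0},{"gripper":1,"dx":0,"dy":0,"dz":-0.06,"wx":0,"wy":0,"wz":0},{"gripper":1,"dx":0,"dy":0,"dz":-0.06,"wx":0,"wy":0,"wz":0}]'
python3 - <<'E'
from h import *
s=manip.read_state();im=manip.camera("wrist");print(s["eef_pos"],s["eef_rot"]);cv2.imwrite("pics/w6.png",im)
E
```

```text
clock: 14.57
eef_pos: [685.4, -2.4, 158.0]
eef_rot: [-3.141, 0.001, -2.797]
wrist_force: [0.9, 0.2, 1.5]
finger_gap: 93.9
finger_force: 0.0
clock: 14.98
eef_pos: [683.5, 0.2, 94.7]
eef_rot: [3.14, -0.003, -2.797]
wrist_force: [-0.2, -0.6, -0.4]
finger_gap: 93.6
finger_force: 0.0
[6.83476917e+02 2.35150603e-01 9.46925038e+01] [ 3.14015225 -0.00341988 -2.79681043]
```

View pics/w6.png

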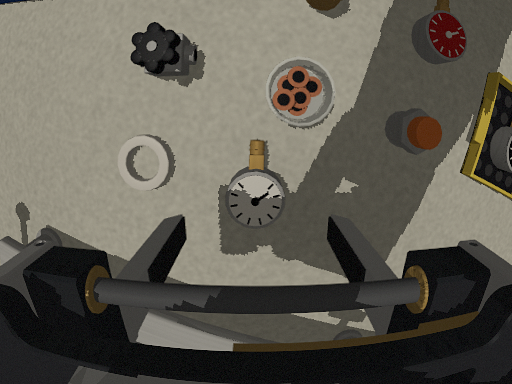

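White gauge is centred between the fingers (dial 255,200; stem 258,143 straight up). Going down to grip.

```bash
python3 -m inch '[{"gripper":1,"dx":0,"dy":0,"dz":-0.02,"wx":0,"wy":0,"wz":0},{"gripper":1,"dx":0,"dy":0,"dz":-0.04,"wx":0,"wy":0,"wz":0},{"gripper":1,"dx":0,"dy":0,"dz":-0.06,"wx":0,"wy":0,"wz":0},{"gripper":1,"dx":0,"dy":0,"dz":-0.075,"wx":0,"wy":0,"wz":0},{"gripper":1,"dx":0,"dy":0,"dz":-0.083,"wx":0,"wy":0,"wz":0}]'
python3 -m inch '[{"gripper":1,"dx":0,"dy":0,"dz":0,"wx":0,"wy":0,"wz":0},{"gripper":0,"dx":0,"dy":0,"dz":0,"wx":0,"wy":0,"wz":0},{"gripper":0,"dx":0,"dy":0,"dz":0,"wx":0,"wy":0,"wz":0},{"gripper":0,"dx":0,"dy":0,"dz":0,"wx":0,"wy":0,"wz":0},{"gripper":0,"dx":0,"dy":0,"dz":0,"wx":0,"wy":0,"wz":0}]' 30
python3 -m inch '[{"gripper":0,"dx":0,"dy":0,"dz":0,"wx":0,"wy":0,"wz":0},{"gripper":0,"dx":0,"dy":0,"dz":0,"wx":0,"wy":0,"wz":0},{"gripper":0,"dx":0,"dy":0,"dz":0,"wx":0,"wy":0,"wz":0},{"gripper":0,"dx":0,"dy":0,"dz":0,"wx":0,"wy":0,"wz":0},{"gripper":0,"dx":0,"dy":0,"dz":0,"wx":0,"wy":0,"wz":0}]'
```

```text
clock: 15.45
eef_pos: [684.4, 0.3, 13.2]
eef_rot: [3.141, -0.001, -2.797]
wrist_force: [0.5, 0.2, -0.4]
finger_gap: 94.1
finger_force: 0.0
clock: 15.87
eef_pos: [685.1, 0.2, 15.0]
eef_rot: [-3.141, 0.001, -2.797]
wrist_force: [-0.7, 0.1, -0.1]
finger_gap: 70.8
finger_force: 0.0
clock: 16.28
eef_pos: [684.7, 0.2, 14.2]
eef_rot: [-3.141, 0.0, -2.797]
wrist_force: [-1.2, 0.4, 1.8]
finger_gap: 51.4
finger_force: 30.0
```

```bash
python3 -m inch '[{"gripper":0,"dx":0,"dy":0,"dz":0.01,"wx":0,"wy":0,"wz":0},{"gripper":0,"dx":0,"dy":0,"dz":0.03,"wx":0,"wy":0,"wz":0},{"gripper":0,"dx":0,"dy":0,"dz":0.055,"wx":0,"wy":0,"wz":0},{"gripper":0,"dx":0,"dy":0,"dz":0.08,"wx":0,"wy":0,"wz":0},{"gripper":0,"dx":0,"dy":0,"dz":0.1,"wx":0,"wy":0,"wz":0}]'
python3 -m inch '[{"gripper":0,"dx":-0.006,"dy":-0.013,"dz":0,"wx":0,"wy":0,"wz":0},{"gripper":0,"dx":-0.016,"dy":-0.034,"dz":0,"wx":0,"wy":0,"wz":-1},{"gripper":0,"dx":-0.028,"dy":-0.059,"dz":0,"wx":0,"wy":0,"wz":-2},{"gripper":0,"dx":-0.042,"dy":-0.088,"dz":0,"wx":0,"wy":0,"wz":-3},{"gripper":0,"dx":-0.056,"dy":-0.118,"dz":0,"wx":0,"wy":0,"wz":-4}]'
python3 -m inch '[{"gripper":0,"dx":-0.013,"dy":-0.028,"dz":0,"wx":0,"wy":0,"wz":-1},{"gripper":0,"dx":-0.026,"dy":-0.056,"dz":0,"wx":0,"wy":0,"wz":-2},{"gripper":0,"dx":-0.039,"dy":-0.083,"dz":0,"wx":0,"wy":0,"wz":-3},{"gripper":0,"dx":-0.052,"dy":-0.11,"dz":0,"wx":0,"wy":0,"wz":-4},{"gripper":0,"dx":-0.064,"dy":-0.135,"dz":0,"wx":0,"wy":0,"wz":-5}]'
python3 -m inch '[{"gripper":0,"dx":-0.013,"dy":-0.028,"dz":0,"wx":0,"wy":0,"wz":-1},{"gripper":0,"dx":-0.026,"dy":-0.056,"dz":0,"wx":0,"wy":0,"wz":-2},{"gripper":0,"dx":-0.038,"dy":-0.08,"dz":0,"wx":0,"wy":0,"wz":-3},{"gripper":0,"dx":-0.047,"dy":-0.1,"dz":0,"wx":0,"wy":0,"wz":-4},{"gripper":0,"dx":-0.052,"dy":-0.109,"dz":0,"wx":0,"wy":0,"wz":-4}]'
python3 -m inch '[{"gripper":0,"dx":0,"dy":0,"dz":-0.01,"wx":0,"wy":0,"wz":0},{"gripper":0,"dx":0,"dy":0,"dz":-0.02,"wx":0,"wy":0,"wz":0},{"gripper":0,"dx":0,"dy":0,"dz":-0.03,"wx":0,"wy":0,"wz":0},{"gripper":0,"dx":0,"dy":0,"dz":-0.04,"wx":0,"wy":0,"wz":0},{"gripper":0,"dx":0,"dy":0,"dz":-0.04,"wx":0,"wy":0,"wz":0}]'
python3 - <<'E'
from h import *
s=manip.read_state();im=manip.camera("wrist");print(s["eef_pos"],s["eef_rot"]);cv2.imwrite("pics/w7.png",im)
E
```

```text
clock: 16.7
eef_pos: [684.8, 0.3, 116.5]
eef_rot: [-3.141, 0.001, -2.797]
wrist_force: [0.6, 0.5, -1.4]
finger_gap: 51.6
finger_force: 30.0
clock: 17.12
eef_pos: [627.0, -119.0, 113.0]
eef_rot: [3.141, -0.001, -2.867]
wrist_force: [1.8, -0.2, -1.3]
finger_gap: 51.4
finger_force: 30.0
clock: 17.53
eef_pos: [562.8, -254.5, 113.2]
eef_rot: [3.141, -0.001, -2.955]
wrist_force: [0.2, -0.1, -1.3]
finger_gap: 51.5
finger_force: 30.0
clock: 17.95
eef_pos: [510.5, -364.2, 113.1]
eef_rot: [3.141, -0.001, -3.027]
wrist_force: [0.2, 0.2, -1.1]
finger_gap: 51.6
finger_force: 30.0
clock: 18.37
eef_pos: [512.2, -360.0, 70.8]
eef_rot: [3.139, -0.003, -3.022]
wrist_force: [-1.5, 0.8, -2.8]
finger_gap: 51.2
finger_force: 30.0
[ 512.16522381 -359.9791498    70.83185672] [ 3.13856705e+00 -2.88445111e-03 -3.02207724e+00]
```

View pics/w7.png

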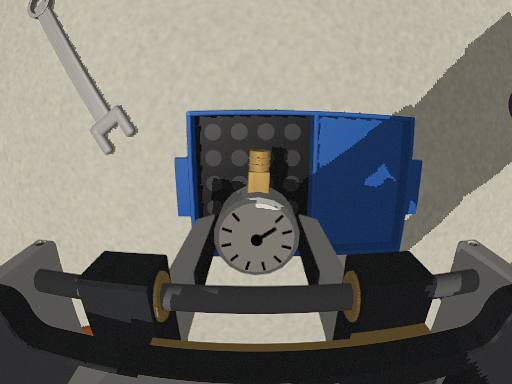

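Held gauge (257,232) is over the blue tray, whose rim corners are near (189,111) and (413,117), and the divider is at (314,115).

```bash
python3 - <<'E'
from h import *
s=manip.read_state()
for n,u,v in(("far-left",189,111),("far-right",413,117),("near-right",402,250),("div",314,114)):print(n,wplane(u,v,20,s).round(1))
print(s["eef_pos"])
E
```

```text
far-left [ 444.3 -420.8]
far-right [ 422.  -236.4]
near-right [ 543.5 -216.6]
div [ 435.2 -323.5]
[ 512.51622095 -360.47531927   72.22752256]
```

```bash
python3 -m inch '[{"gripper":0,"dx":0,"dy":-0.001,"dz":-0.01,"wx":0,"wy":0,"wz":0},{"gripper":0,"dx":0,"dy":-0.002,"dz":-0.02,"wx":0,"wy":0,"wz":0},{"gripper":0,"dx":0,"dy":-0.002,"dz":-0.03,"wx":0,"wy":0,"wz":0},{"gripper":0,"dx":0,"dy":-0.002,"dz":-0.04,"wx":0,"wy":0,"wz":0},{"gripper":0,"dx":0,"dy":-0.002,"dz":-0.045,"wx":0,"wy":0,"wz":0}]'
python3 -m inch '[{"gripper":0,"dx":0,"dy":0,"dz":-0.003,"wx":0,"wy":0,"wz":0},{"gripper":0,"dx":0,"dy":0,"dz":-0.006,"wx":0,"wy":0,"wz":0},{"gripper":0,"dx":0,"dy":0,"dz":-0.0075,"wx":0,"wy":0,"wz":0},{"gripper":0,"dx":0,"dy":0,"dz":-0.0075,"wx":0,"wy":0,"wz":0},{"gripper":0,"dx":0,"dy":0,"dz":-0.0075,"wx":0,"wy":0,"wz":0}]'
```

```text
clock: 18.83
eef_pos: [512.1, -363.3, 26.9]
eef_rot: [3.14, -0.001, -3.024]
wrist_force: [-0.3, 0.9, -1.6]
finger_gap: 51.3
finger_force: 30.0
clock: 19.25
eef_pos: [512.8, -363.9, 21.8]
eef_rot: [-3.141, 0.0, -3.024]
wrist_force: [0.1, -0.0, -1.8]
finger_gap: 51.5
finger_force: 30.0
```

```bash
python3 -m inch '[{"gripper":0,"dx":0,"dy":0.001,"dz":-0.001,"wx":0,"wy":0,"wz":0},{"gripper":0,"dx":0,"dy":0.001,"dz":-0.002,"wx":0,"wy":0,"wz":0},{"gripper":0,"dx":0,"dy":0.001,"dz":-0.003,"wx":0,"wy":0,"wz":0},{"gripper":0,"dx":0,"dy":0.001,"dz":-0.0032,"wx":0,"wy":0,"wz":0},{"gripper":0,"dx":0,"dy":0.001,"dz":-0.0032,"wx":0,"wy":0,"wz":0}]'
python3 -m inch '[{"gripper":0.64,"dx":0,"dy":0,"dz":0,"wx":0,"wy":0,"wz":0},{"gripper":0.64,"dx":0,"dy":0,"dz":0,"wx":0,"wy":0,"wz":0},{"gripper":0.64,"dx":0,"dy":0,"dz":0,"wx":0,"wy":0,"wz":0},{"gripper":0.64,"dx":0,"dy":0,"dz":0,"wx":0,"wy":0,"wz":0},{"gripper":0.64,"dx":0,"dy":0,"dz":0.01,"wx":0,"wy":0,"wz":0}]'
python3 -m inch '[{"gripper":0.65,"dx":0,"dy":0,"dz":0.02,"wx":0,"wy":0,"wz":0},{"gripper":0.65,"dx":0,"dy":0,"dz":0.045,"wx":0,"wy":0,"wz":0},{"gripper":0.65,"dx":0,"dy":0,"dz":0.07,"wx":0,"wy":0,"wz":0},{"gripper":0.65,"dx":0,"dy":0,"dz":0.095,"wx":0,"wy":0,"wz":0},{"gripper":0.65,"dx":0,"dy":0,"dz":0.12,"wx":0,"wy":0,"wz":0}]'
```

```text
clock: 19.67
eef_pos: [512.7, -362.7, 18.3]
eef_rot: [-3.142, 0.0, -3.024]
wrist_force: [-0.7, 0.3, -0.8]
finger_gap: 51.2
finger_force: 30.0
clock: 20.08
eef_pos: [511.9, -362.2, 26.9]
eef_rot: [3.14, -0.002, -3.024]
wrist_force: [-0.2, 0.5, -0.8]
finger_gap: 60.1
finger_force: 0.0
clock: 20.5
eef_pos: [512.5, -362.7, 150.5]
eef_rot: [-3.141, 0.001, -3.024]
wrist_force: [-0.2, -0.1, 0.7]
finger_gap: 61.0
finger_force: 0.0
```

```bash
python3 - <<'E'
from h import *
s={"eef_pos":np.array([683.48,.235,94.69]),"eef_rot":[3.14015,-.0034,-2.7968]}
print(wplane(152,46,58,s))
E
python3 -m inch '[{"gripper":0.8,"dx":0.006,"dy":0.018,"dz":0,"wx":0,"wy":0,"wz":0},{"gripper":0.8,"dx":0.014,"dy":0.044,"dz":0,"wx":0,"wy":0,"wz":0},{"gripper":0.8,"dx":0.022,"dy":0.071,"dz":0,"wx":0,"wy":0,"wz":0},{"gripper":0.8,"dx":0.03,"dy":0.097,"dz":0,"wx":0,"wy":0,"wz":0},{"gripper":0.8,"dx":0.039,"dy":0.124,"dz":0,"wx":0,"wy":0,"wz":0}]' >/dev/null
python3 -m inch '[{"gripper":0.8,"dx":0.008,"dy":0.026,"dz":0,"wx":0,"wy":0,"wz":0},{"gripper":0.8,"dx":0.016,"dy":0.052,"dz":0,"wx":0,"wy":0,"wz":0},{"gripper":0.8,"dx":0.024,"dy":0.078,"dz":0,"wx":0,"wy":0,"wz":0},{"gripper":0.8,"dx":0.032,"dy":0.104,"dz":0,"wx":0,"wy":0,"wz":0},{"gripper":0.8,"dx":0.038,"dy":0.123,"dz":0,"wx":0,"wy":0,"wz":0}]'
python3 -m inch '[{"gripper":0.8,"dx":0,"dy":0,"dz":-0.01,"wx":0,"wy":0,"wz":0},{"gripper":0.8,"dx":0,"dy":0,"dz":-0.02,"wx":0,"wy":0,"wz":0},{"gripper":0.8,"dx":0,"dy":0,"dz":-0.03,"wx":0,"wy":0,"wz":0},{"gripper":0.8,"dx":0,"dy":0,"dz":-0.03,"wx":0,"wy":0,"wz":0},{"gripper":0.8,"dx":0,"dy":0,"dz":-0.03,"wx":0,"wy":0,"wz":0}]'
python3 - <<'E'
from h import *
s=manip.read_state();im=manip.camera("wrist");print(s["eef_pos"],s["eef_rot"]);cv2.imwrite("pics/w8.png",im)
E
```

```text
[ 590.64035706 -115.09326474]
clock: 21.33
eef_pos: [590.1, -113.7, 149.2]
eef_rot: [-3.141, 0.001, -3.023]
wrist_force: [0.2, 0.2, 0.1]
finger_gap: 75.0
finger_force: 0.0
clock: 21.75
eef_pos: [589.0, -116.6, 117.5]
eef_rot: [3.141, -0.001, -3.025]
wrist_force: [0.1, 0.2, 1.0]
finger_gap: 75.0
finger_force: 0.0
[ 589.03927969 -116.62374765  117.49766366] [ 3.14109042e+00 -1.48036276e-03 -3.02483790e+00]
```

View pics/w8.png

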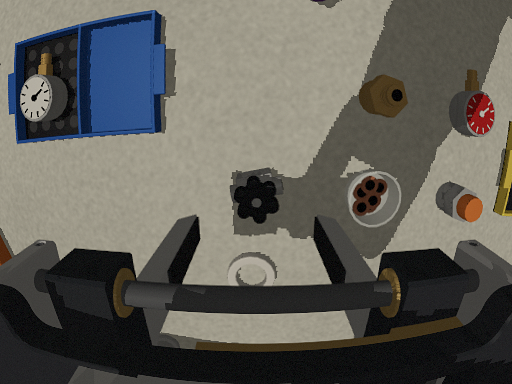

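Valve knob (256,200) is centred between the fingers; the white gauge lies in the blue foam bay (35,97).

```bash
python3 -m inch '[{"gripper":0.8,"dx":0,"dy":0,"dz":-0.02,"wx":0,"wy":0,"wz":0},{"gripper":0.8,"dx":0,"dy":0,"dz":-0.04,"wx":0,"wy":0,"wz":0},{"gripper":0.8,"dx":0,"dy":0,"dz":-0.06,"wx":0,"wy":0,"wz":0},{"gripper":0.8,"dx":0,"dy":0,"dz":-0.072,"wx":0,"wy":0,"wz":0},{"gripper":0.8,"dx":0,"dy":0,"dz":-0.077,"wx":0,"wy":0,"wz":0}]'
python3 -m inch '[{"gripper":0.8,"dx":0,"dy":0,"dz":0,"wx":0,"wy":0,"wz":0},{"gripper":0,"dx":0,"dy":0,"dz":0,"wx":0,"wy":0,"wz":0},{"gripper":0,"dx":0,"dy":0,"dz":0,"wx":0,"wy":0,"wz":0},{"gripper":0,"dx":0,"dy":0,"dz":0,"wx":0,"wy":0,"wz":0},{"gripper":0,"dx":0,"dy":0,"dz":0,"wx":0,"wy":0,"wz":0}]' 30
python3 -m inch '[{"gripper":0,"dx":0,"dy":0,"dz":0,"wx":0,"wy":0,"wz":0},{"gripper":0,"dx":0,"dy":0,"dz":0,"wx":0,"wy":0,"wz":0},{"gripper":0,"dx":0,"dy":0,"dz":0,"wx":0,"wy":0,"wz":0},{"gripper":0,"dx":0,"dy":0,"dz":0,"wx":0,"wy":0,"wz":0},{"gripper":0,"dx":0,"dy":0,"dz":0,"wx":0,"wy":0,"wz":0}]'
```

```text
clock: 22.22
eef_pos: [589.0, -116.0, 39.8]
eef_rot: [3.141, -0.002, -3.024]
wrist_force: [-0.3, -0.5, 0.2]
finger_gap: 75.4
finger_force: 0.0
clock: 22.63
eef_pos: [590.0, -115.8, 42.1]
eef_rot: [-3.141, 0.001, -3.024]
wrist_force: [0.2, 0.4, 0.2]
finger_gap: 51.8
finger_force: 0.0
clock: 23.05
eef_pos: [589.8, -115.8, 41.5]
eef_rot: [-3.141, 0.0, -3.024]
wrist_force: [-0.4, -0.3, 4.0]
finger_gap: 39.3
finger_force: 30.0
```

```bash
python3 -m inch '[{"gripper":0,"dx":0,"dy":0,"dz":0.01,"wx":0,"wy":0,"wz":0},{"gripper":0,"dx":0,"dy":0,"dz":0.025,"wx":0,"wy":0,"wz":0},{"gripper":0,"dx":0,"dy":0,"dz":0.042,"wx":0,"wy":0,"wz":0},{"gripper":0,"dx":0,"dy":0,"dz":0.056,"wx":0,"wy":0,"wz":0},{"gripper":0,"dx":0,"dy":0,"dz":0.065,"wx":0,"wy":0,"wz":0}]'
python3 -m inch '[{"gripper":0,"dx":-0.004,"dy":-0.009,"dz":0,"wx":0,"wy":0,"wz":0},{"gripper":0,"dx":-0.011,"dy":-0.024,"dz":0,"wx":0,"wy":0,"wz":0},{"gripper":0,"dx":-0.02,"dy":-0.042,"dz":0,"wx":0,"wy":0,"wz":0},{"gripper":0,"dx":-0.029,"dy":-0.061,"dz":0,"wx":0,"wy":0,"wz":0},{"gripper":0,"dx":-0.038,"dy":-0.08,"dz":0,"wx":0,"wy":0,"wz":0}]'
python3 -m inch '[{"gripper":0,"dx":-0.009,"dy":-0.019,"dz":0,"wx":0,"wy":0,"wz":0},{"gripper":0,"dx":-0.018,"dy":-0.038,"dz":0,"wx":0,"wy":0,"wz":0},{"gripper":0,"dx":-0.026,"dy":-0.054,"dz":0,"wx":0,"wy":0,"wz":0},{"gripper":0,"dx":-0.032,"dy":-0.066,"dz":0,"wx":0,"wy":0,"wz":0},{"gripper":0,"dx":-0.035,"dy":-0.072,"dz":0,"wx":0,"wy":0,"wz":0}]'
python3 -m inch '[{"gripper":0,"dx":0,"dy":0,"dz":-0.012,"wx":0,"wy":0,"wz":0},{"gripper":0,"dx":0,"dy":0,"dz":-0.024,"wx":0,"wy":0,"wz":0},{"gripper":0,"dx":0,"dy":0,"dz":-0.036,"wx":0,"wy":0,"wz":0},{"gripper":0,"dx":0,"dy":0,"dz":-0.045,"wx":0,"wy":0,"wz":0},{"gripper":0,"dx":0,"dy":0,"dz":-0.05,"wx":0,"wy":0,"wz":0}]'
python3 -m inch '[{"gripper":0,"dx":0,"dy":0,"dz":-0.003,"wx":0,"wy":0,"wz":0},{"gripper":0,"dx":0,"dy":0,"dz":-0.006,"wx":0,"wy":0,"wz":0},{"gripper":0,"dx":0,"dy":0,"dz":-0.008,"wx":0,"wy":0,"wz":0},{"gripper":0,"dx":0,"dy":0,"dz":-0.008,"wx":0,"wy":0,"wz":0},{"gripper":0,"dx":0,"dy":0,"dz":-0.008,"wx":0,"wy":0,"wz":0}]'
```

```text
clock: 23.47
eef_pos: [589.8, -115.8, 108.0]
eef_rot: [-3.141, 0.001, -3.024]
wrist_force: [-0.9, 0.0, -1.5]
finger_gap: 39.3
finger_force: 30.0
clock: 23.88
eef_pos: [550.4, -196.8, 105.3]
eef_rot: [3.141, -0.001, -3.023]
wrist_force: [1.1, 0.4, -2.3]
finger_gap: 39.4
finger_force: 30.0
clock: 24.3
eef_pos: [515.4, -269.3, 105.6]
eef_rot: [3.141, -0.001, -3.025]
wrist_force: [0.5, -0.2, -2.8]
finger_gap: 39.5
finger_force: 30.0
clock: 24.72
eef_pos: [516.2, -266.7, 54.0]
eef_rot: [3.14, -0.002, -3.023]
wrist_force: [0.3, 0.6, -3.0]
finger_gap: 39.4
finger_force: 30.0
clock: 25.13
eef_pos: [516.8, -267.8, 48.5]
eef_rot: [-3.141, 0.0, -3.024]
wrist_force: [-0.8, -0.2, -2.8]
finger_gap: 39.3
finger_force: 30.0
```

Lower 2.5 mm more, release, rise, then head for the brass adaptor at (483.5, -5).

```bash
python3 -m inch '[{"gripper":0,"dx":0,"dy":0,"dz":-0.001,"wx":0,"wy":0,"wz":0},{"gripper":0,"dx":0,"dy":0,"dz":-0.002,"wx":0,"wy":0,"wz":0},{"gripper":0,"dx":0,"dy":0,"dz":-0.0025,"wx":0,"wy":0,"wz":0},{"gripper":0,"dx":0,"dy":0,"dz":-0.0025,"wx":0,"wy":0,"wz":0},{"gripper":0,"dx":0,"dy":0,"dz":-0.0025,"wx":0,"wy":0,"wz":0}]'
python3 -m inch '[{"gripper":0.65,"dx":0,"dy":0,"dz":0,"wx":0,"wy":0,"wz":0},{"gripper":0.65,"dx":0,"dy":0,"dz":0,"wx":0,"wy":0,"wz":0},{"gripper":0.65,"dx":0,"dy":0,"dz":0,"wx":0,"wy":0,"wz":0},{"gripper":0.65,"dx":0,"dy":0,"dz":0,"wx":0,"wy":0,"wz":0},{"gripper":0.65,"dx":0,"dy":0,"dz":0.01,"wx":0,"wy":0,"wz":0}]'
python3 -m inch '[{"gripper":0.65,"dx":0,"dy":0,"dz":0.02,"wx":0,"wy":0,"wz":0},{"gripper":0.65,"dx":0,"dy":0,"dz":0.035,"wx":0,"wy":0,"wz":0},{"gripper":0.65,"dx":0,"dy":0,"dz":0.05,"wx":0,"wy":0,"wz":0},{"gripper":0.65,"dx":0,"dy":0,"dz":0.06,"wx":0,"wy":0,"wz":0},{"gripper":0.65,"dx":0,"dy":0,"dz":0.07,"wx":0,"wy":0,"wz":0}]'
python3 -m inch '[{"gripper":0.65,"dx":-0.004,"dy":0.02,"dz":0,"wx":0,"wy":0,"wz":0},{"gripper":0.65,"dx":-0.008,"dy":0.045,"dz":0,"wx":0,"wy":0,"wz":0},{"gripper":0.65,"dx":-0.012,"dy":0.073,"dz":0,"wx":0,"wy":0,"wz":0},{"gripper":0.65,"dx":-0.014,"dy":0.102,"dz":0,"wx":0,"wy":0,"wz":0},{"gripper":0.65,"dx":-0.017,"dy":0.131,"dz":0,"wx":0,"wy":0,"wz":0}]' >/dev/null
python3 -m inch '[{"gripper":0.65,"dx":-0.003,"dy":0.028,"dz":0,"wx":0,"wy":0,"wz":0},{"gripper":0.65,"dx":-0.006,"dy":0.056,"dz":0,"wx":0,"wy":0,"wz":0},{"gripper":0.65,"dx":-0.01,"dy":0.085,"dz":0,"wx":0,"wy":0,"wz":0},{"gripper":0.65,"dx":-0.014,"dy":0.112,"dz":0,"wx":0,"wy":0,"wz":0},{"gripper":0.65,"dx":-0.017,"dy":0.131,"dz":0,"wx":0,"wy":0,"wz":0}]'
python3 -m inch '[{"gripper":0.65,"dx":0,"dy":0,"dz":-0.01,"wx":0,"wy":0,"wz":0},{"gripper":0.65,"dx":0,"dy":0,"dz":-0.02,"wx":0,"wy":0,"wz":0},{"gripper":0.65,"dx":0,"dy":0,"dz":-0.02,"wx":0,"wy":0,"wz":0},{"gripper":0.65,"dx":0,"dy":0,"dz":-0.02,"wx":0,"wy":0,"wz":0},{"gripper":0.65,"dx":0,"dy":0,"dz":-0.02,"wx":0,"wy":0,"wz":0}]'
python3 - <<'E'
from h import *
s=manip.read_state();im=manip.camera("wrist");print(s["eef_pos"],s["eef_rot"]);cv2.imwrite("pics/w9.png",im)
E
```

```text
clock: 25.55
eef_pos: [516.6, -267.8, 45.8]
eef_rot: [-3.142, 0.0, -3.024]
wrist_force: [-0.6, 0.8, -2.3]
finger_gap: 39.2
finger_force: 30.0
clock: 25.97
eef_pos: [515.9, -267.3, 54.6]
eef_rot: [3.14, -0.002, -3.024]
wrist_force: [0.5, -0.6, -0.6]
finger_gap: 60.8
finger_force: 0.0
clock: 26.38
eef_pos: [516.7, -267.8, 127.1]
eef_rot: [-3.141, 0.001, -3.024]
wrist_force: [0.0, -0.5, -0.6]
finger_gap: 61.0
finger_force: 0.0
clock: 27.22
eef_pos: [482.1, -3.8, 126.0]
eef_rot: [3.141, -0.0, -3.023]
wrist_force: [-0.9, 0.0, -0.4]
finger_gap: 61.1
finger_force: 0.0
clock: 27.63
eef_pos: [482.7, -6.6, 105.7]
eef_rot: [3.142, -0.0, -3.025]
wrist_force: [-0.9, 0.1, -0.7]
finger_gap: 61.1
finger_force: 0.0
[482.73820125  -6.56763734 105.69857064] [ 3.14158987e+00 -3.91757346e-04 -3.02477460e+00]
```

View pics/w9.png

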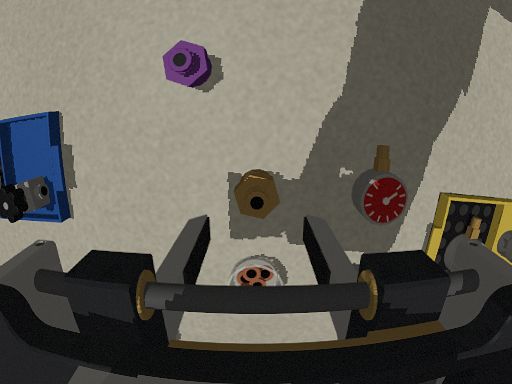

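Brass bore (257,202) is centred between the fingers, and the valve stands in the blue small bay (15,200). That was my last picture, so I'll check with numbers from here.

```bash
python3 - <<'E'
from h import *
s=manip.read_state();print(wplane(257,202,54,s),s["eef_pos"])
E
python3 -m inch '[{"gripper":0.65,"dx":0.001,"dy":0.001,"dz":-0.015,"wx":0,"wy":0,"wz":0},{"gripper":0.65,"dx":0.001,"dy":0.001,"dz":-0.03,"wx":0,"wy":0,"wz":0},{"gripper":0.65,"dx":0.001,"dy":0.001,"dz":-0.045,"wx":0,"wy":0,"wz":0},{"gripper":0.65,"dx":0.001,"dy":0.001,"dz":-0.058,"wx":0,"wy":0,"wz":0},{"gripper":0.65,"dx":0.001,"dy":0.001,"dz":-0.063,"wx":0,"wy":0,"wz":0}]'
python3 -m inch '[{"gripper":0.65,"dx":0,"dy":0,"dz":0,"wx":0,"wy":0,"wz":0},{"gripper":0,"dx":0,"dy":0,"dz":0,"wx":0,"wy":0,"wz":0},{"gripper":0,"dx":0,"dy":0,"dz":0,"wx":0,"wy":0,"wz":0},{"gripper":0,"dx":0,"dy":0,"dz":0,"wx":0,"wy":0,"wz":0},{"gripper":0,"dx":0,"dy":0,"dz":0,"wx":0,"wy":0,"wz":0}]' 30
python3 -m inch '[{"gripper":0,"dx":0,"dy":0,"dz":0,"wx":0,"wy":0,"wz":0},{"gripper":0,"dx":0,"dy":0,"dz":0,"wx":0,"wy":0,"wz":0},{"gripper":0,"dx":0,"dy":0,"dz":0,"wx":0,"wy":0,"wz":0},{"gripper":0,"dx":0,"dy":0,"dz":0,"wx":0,"wy":0,"wz":0},{"gripper":0,"dx":0,"dy":0,"dz":0,"wx":0,"wy":0,"wz":0}]'
```

```text
[481.81022198  -5.12138514] [482.83474099  -6.46879512 105.89434896]
clock: 28.1
eef_pos: [483.1, -5.1, 41.5]
eef_rot: [3.141, -0.002, -3.024]
wrist_force: [-0.0, 1.0, -0.3]
finger_gap: 61.0
finger_force: 0.0
clock: 28.52
eef_pos: [483.9, -4.8, 43.4]
eef_rot: [-3.141, 0.001, -3.024]
wrist_force: [-0.8, -0.2, -0.8]
finger_gap: 38.1
finger_force: 0.0
clock: 28.93
eef_pos: [483.7, -4.8, 42.8]
eef_rot: [-3.142, 0.0, -3.024]
wrist_force: [-0.7, -0.5, 1.1]
finger_gap: 19.0
finger_force: 30.0
```

```bash
python3 -m inch '[{"gripper":0,"dx":0,"dy":0,"dz":0.015,"wx":0,"wy":0,"wz":0},{"gripper":0,"dx":0,"dy":0,"dz":0.035,"wx":0,"wy":0,"wz":0},{"gripper":0,"dx":0,"dy":0,"dz":0.055,"wx":0,"wy":0,"wz":0},{"gripper":0,"dx":0,"dy":0,"dz":0.07,"wx":0,"wy":0,"wz":0},{"gripper":0,"dx":0,"dy":0,"dz":0.08,"wx":0,"wy":0,"wz":0}]'
python3 -m inch '[{"gripper":0,"dx":-0.002,"dy":-0.018,"dz":0,"wx":0,"wy":0,"wz":0},{"gripper":0,"dx":-0.004,"dy":-0.044,"dz":0,"wx":0,"wy":0,"wz":0},{"gripper":0,"dx":-0.007,"dy":-0.074,"dz":0,"wx":0,"wy":0,"wz":0},{"gripper":0,"dx":-0.009,"dy":-0.104,"dz":0,"wx":0,"wy":0,"wz":0},{"gripper":0,"dx":-0.011,"dy":-0.135,"dz":0,"wx":0,"wy":0,"wz":0}]'
python3 -m inch '[{"gripper":0,"dx":-0.003,"dy":-0.03,"dz":0,"wx":0,"wy":0,"wz":0},{"gripper":0,"dx":-0.006,"dy":-0.06,"dz":0,"wx":0,"wy":0,"wz":0},{"gripper":0,"dx":-0.008,"dy":-0.09,"dz":0,"wx":0,"wy":0,"wz":0},{"gripper":0,"dx":-0.01,"dy":-0.118,"dz":0,"wx":0,"wy":0,"wz":0},{"gripper":0,"dx":-0.011,"dy":-0.134,"dz":0,"wx":0,"wy":0,"wz":0}]'
python3 -m inch '[{"gripper":0,"dx":0,"dy":0,"dz":-0.015,"wx":0,"wy":0,"wz":0},{"gripper":0,"dx":0,"dy":0,"dz":-0.03,"wx":0,"wy":0,"wz":0},{"gripper":0,"dx":0,"dy":0,"dz":-0.045,"wx":0,"wy":0,"wz":0},{"gripper":0,"dx":0,"dy":0,"dz":-0.055,"wx":0,"wy":0,"wz":0},{"gripper":0,"dx":0,"dy":0,"dz":-0.065,"wx":0,"wy":0,"wz":0}]'
python3 -m inch '[{"gripper":0,"dx":0,"dy":0,"dz":-0.003,"wx":0,"wy":0,"wz":0},{"gripper":0,"dx":0,"dy":0,"dz":-0.006,"wx":0,"wy":0,"wz":0},{"gripper":0,"dx":0,"dy":0,"dz":-0.0075,"wx":0,"wy":0,"wz":0},{"gripper":0,"dx":0,"dy":0,"dz":-0.0075,"wx":0,"wy":0,"wz":0},{"gripper":0,"dx":0,"dy":0,"dz":-0.0075,"wx":0,"wy":0,"wz":0}]'
```

```text
clock: 29.35
eef_pos: [483.9, -4.7, 124.1]
eef_rot: [-3.141, 0.001, -3.024]
wrist_force: [0.8, 1.5, -1.4]
finger_gap: 18.7
finger_force: 29.9
clock: 29.77
eef_pos: [472.1, -140.8, 122.3]
eef_rot: [3.141, -0.001, -3.023]
wrist_force: [1.9, 0.3, -1.8]
finger_gap: 18.9
finger_force: 29.9
clock: 30.18
eef_pos: [460.9, -276.1, 122.1]
eef_rot: [3.141, -0.001, -3.025]
wrist_force: [-0.1, -0.8, -1.0]
finger_gap: 19.4
finger_force: 29.9
clock: 30.6
eef_pos: [461.4, -273.6, 56.7]
eef_rot: [3.141, -0.001, -3.024]
wrist_force: [-0.9, 0.9, -1.7]
finger_gap: 18.9
finger_force: 30.0
clock: 31.02
eef_pos: [461.9, -273.9, 50.8]
eef_rot: [-3.141, 0.001, -3.024]
wrist_force: [0.0, 0.5, -0.7]
finger_gap: 19.0
finger_force: 30.0
```

```bash
python3 -m inch '[{"gripper":0,"dx":0,"dy":0,"dz":-0.001,"wx":0,"wy":0,"wz":0},{"gripper":0,"dx":0,"dy":0,"dz":-0.002,"wx":0,"wy":0,"wz":0},{"gripper":0,"dx":0,"dy":0,"dz":-0.003,"wx":0,"wy":0,"wz":0},{"gripper":0,"dx":0,"dy":0,"dz":-0.0035,"wx":0,"wy":0,"wz":0},{"gripper":0,"dx":0,"dy":0,"dz":-0.0035,"wx":0,"wy":0,"wz":0}]'
python3 -m inch '[{"gripper":0.5,"dx":0,"dy":0,"dz":0,"wx":0,"wy":0,"wz":0},{"gripper":0.5,"dx":0,"dy":0,"dz":0,"wx":0,"wy":0,"wz":0},{"gripper":0.5,"dx":0,"dy":0,"dz":0,"wx":0,"wy":0,"wz":0},{"gripper":0.5,"dx":0,"dy":0,"dz":0,"wx":0,"wy":0,"wz":0},{"gripper":0.5,"dx":0,"dy":0,"dz":0.01,"wx":0,"wy":0,"wz":0}]'
python3 -m inch '[{"gripper":0.5,"dx":0,"dy":0,"dz":0.025,"wx":0,"wy":0,"wz":0},{"gripper":0.5,"dx":0,"dy":0,"dz":0.05,"wx":0,"wy":0,"wz":0},{"gripper":0.5,"dx":0,"dy":0,"dz":0.08,"wx":0,"wy":0,"wz":0},{"gripper":0.5,"dx":0,"dy":0,"dz":0.11,"wx":0,"wy":0,"wz":0},{"gripper":0.5,"dx":0,"dy":0,"dz":0.13,"wx":0,"wy":0,"wz":0}]'
python3 -m inch '[{"gripper":0.5,"dx":-0.02,"dy":0.02,"dz":0,"wx":0,"wy":0,"wz":0},{"gripper":0.5,"dx":-0.035,"dy":0.05,"dz":0,"wx":0,"wy":0,"wz":0},{"gripper":0.5,"dx":-0.05,"dy":0.08,"dz":0,"wx":0,"wy":0,"wz":0},{"gripper":0.5,"dx":-0.06,"dy":0.1,"dz":0,"wx":0,"wy":0,"wz":0},{"gripper":0.5,"dx":-0.06,"dy":0.11,"dz":0,"wx":0,"wy":0,"wz":0}]'
python3 - <<'E'
from h import *
def mask(im,lo,hi): return cv2.inRange(cv2.cvtColor(im,cv2.COLOR_BGR2HSV),lo,hi)
a=cv2.imread("pics/side0.png");b=manip.camera("side");cv2.imwrite("pics/side9.png",b)
# disturbance test: orange cap & red dial centroids before/after
for n,lo,hi,(x0,y0,x1,y1) in(("orange",(6,190,120),(14,255,255),(205,220,245,260)),("red",(0,170,80),(5,255,255),(250,225,300,265))):
    for i in(a,b):
        m=cv2.moments(mask(i,lo,hi)[y0:y1,x0:x1],True);print(n,m["m10"]/m["m00"]+x0,m["m01"]/m["m00"]+y0,m["m00"])
# blue tray contents
m=mask(b,(10,100,40),(22,255,255));m[:100]=0;m[170:]=0;m[:,:240]=0;m[:,310:]=0
for c in cv2.findContours(m,0,2)[0]:
    if cv2.contourArea(c)>6:
        x,y,w,h=cv2.boundingRect(c);print("brass blob",x,y,w,h,"top@58",plane("side",x+w/2,y+2.5,58).round(0))
h=cv2.cvtColor(b,cv2.COLOR_BGR2HSV);m=cv2.inRange(h,(0,0,120),(179,90,255));m[:100]=0;m[160:]=0;m[:,:250]=0;m[:,:]=m
m[:,305:]=0;n,_,st,ce=cv2.connectedComponentsWithStats(m);print([(s.tolist(),c.round(0).tolist(),plane("side",*c,36).round(0).tolist()) for s,c in zip(st,ce) if 20<s[4]<500])
E
```

```text
clock: 31.43
eef_pos: [461.8, -273.9, 46.9]
eef_rot: [-3.141, 0.0, -3.024]
wrist_force: [0.9, -0.6, 0.4]
finger_gap: 19.1
finger_force: 29.9
clock: 31.85
eef_pos: [460.9, -273.2, 55.6]
eef_rot: [3.14, -0.002, -3.024]
wrist_force: [-0.3, 0.4, -0.6]
finger_gap: 45.9
finger_force: 0.0
clock: 32.27
eef_pos: [462.0, -274.0, 190.5]
eef_rot: [-3.139, 0.002, -3.024]
wrist_force: [0.3, 0.3, 0.0]
finger_gap: 46.7
finger_force: 0.0
clock: 32.68
eef_pos: [400.4, -162.0, 187.7]
eef_rot: [-3.141, 0.001, -3.023]
wrist_force: [-0.1, -0.3, -0.3]
finger_gap: 47.1
finger_force: 0.0
orange 223.44827586206895 230.82758620689654 87.0
orange 223.45454545454544 230.98863636363637 88.0
red 271.72121212121215 243.21818181818182 165.0
red 271.71974522292993 243.01273885350318 157.0
brass blob 282 125 14 23 top@58 [ 459. -279.]
brass blob 280 117 10 7 top@58 [ 472. -315.]
[([263, 111, 17, 9, 92], [271.0, 115.0], [513.0, -367.0])]
```

Brass stands at about (459,-279), the white dial is at about (513,-367), and the red gauge and orange plug haven't moved. Handing in.

```bash
python3 -c "
from cell import manip
print(manip.sign_off())"
```

```text
the job is handed in; nothing more can be done
None
```

Both kits are made up and the job was handed in at about 33 s of robot time; hand-in returned no verdict. The red gauge and orange plug did not move, and my last checks on the valve and the yellow tray came before the final moves.

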